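Brush out the bored housings before painting

TASK

Before painting, brush out the bores of the aluminium housings standing in a row on the rubber mat (two or three of them): stand them all upright in the vees of the vice, one to a vee, and slide the jaw up against them. Then brush them one after another in the order they stood on the mat, leftmost (as the robot sees it) first, running the bottle brush down to the bottom of each bore, up, and down to the bottom again. Stand the brush back in its pot, slide the vice fully open, and stand the housings upright in the steel tray, leaving the other things on the bench where they are.

Things in the scene. Friction and masses are not known exactly. Their poses are not given: they have to be found in the camera images.
- housing_1: turned aluminium housing: upright plain round cup, one closed end at the bottom; 50 mm outside diameter, 80 mm tall, blind bore 38 mm diameter and 70 mm deep (wall 6 mm, floor 10 mm thick), about 0.2 kg. Origin: centre of its underside, z up through the open mouth. Stands at the left-hand end (greatest y along the mat) of the row on the mat at the start, or is absent (None).
- housing_2: turned aluminium housing: upright plain round cup, one closed end at the bottom; 50 mm outside diameter, 80 mm tall, blind bore 38 mm diameter and 70 mm deep (wall 6 mm, floor 10 mm thick), about 0.2 kg. Origin: centre of its underside, z up through the open mouth. Stands at the middle (housings about 92 mm apart) of the row on the mat at the start, or is absent (None).
- housing_3: turned aluminium housing: upright plain round cup, one closed end at the bottom; 50 mm outside diameter, 80 mm tall, blind bore 38 mm diameter and 70 mm deep (wall 6 mm, floor 10 mm thick), about 0.2 kg. Origin: centre of its underside, z up through the open mouth. Stands at the right-hand end (least y along the mat) of the row on the mat at the start, or is absent (None).
- mat: black rubber mat, 130 x 310 mm, 2 mm thick, fixed to the bench; origin at the centre of its underside; its y axis runs along the row of housings, to the robot's left
- vice: red quick-action vice fixed to the bench, 315 mm long (own x -202 to +113 mm), 190 wide. Work stands on its flat bed, 30 mm high. Fixed jaw on its +x side, sliding jaw on the robot's side; both 186 mm wide, tops 76 mm above the bench, with three upright 90 degree vees each, facing, 58 mm apart. Origin: on the bench under the middle vee's work centre; x to the fixed jaw, y left, z up
- vee_a (a point): left-hand vee: point on the vice's bed, 30 mm above the bench, where a 50 mm housing's axis lies when it touches both flanks of the fixed jaw's vee. Axes as the vice's. The fixed jaw's tooth tips stand 12 mm from this point in x, the vee's root 29 mm. A housing set down up to 10 mm short of it, towards the robot, is pushed home by the sliding jaw
- vee_b (a point): middle vee, the same
- vee_c (a point): right-hand vee, the same
- jaw (a joint): sliding jaw's position, m: 0 when closed on 50 mm housings in the vees; grows as the jaw opens towards the robot (along the vice's -x) to its stop at 0.065; empty it closes to -0.02. Starts anywhere. Slides against about 4 N of friction and stays where it is left. To load a housing from above it must be at 0.03 or more
- jaw_grip (a point): the sliding jaw's grip, a black upright round post 22 mm in diameter from 58 to 100 mm above the bench; this point is on its axis, 80 mm above the bench, 108 mm to the vice's -x of the vee line when the jaw reads 0. The slide block below it is 49 mm high; the jaw's back, 76 mm high, is 31 mm in front of the post's axis
- brush: bottle brush 198 mm long standing bristles down in its pot: white bristles 33 mm in diameter over the lowest 74 mm (soft, only the 24 mm core is solid), thin steel stem 8 mm, wooden handle 20 mm in diameter from 126 to 198 mm above the tip. Origin at the tip (lower end), z along the brush to the handle. 0.07 kg
- brush_tip (a point): lower end of the brush
- brush_grip (a point): point on the handle's axis to grip it, 162 mm above the tip
- pot: steel pot for the brush, fixed to the bench: 44 mm outside diameter, 36 mm inside, 85 mm tall, floor 6 mm thick; origin at the centre of its underside
- tray: shallow steel tray fixed to the bench, 180 x 230 mm (x by y), rim 16 mm high, wall and floor 3 mm; origin at the centre of its underside; empty at the start
- tape: bystander: roll of tape 90 mm across, 25 mm tall, flat on the bench; origin under its centre
- spray_can: bystander: spray can 52 mm in diameter, 150 mm tall, standing; origin under its centre
- mug: bystander: black mug 76 mm across, 90 mm tall; origin under its centre

How it is judged:
On the way, in this order (a step that is already met when the one before it is completed fails the run):
1. every housing stands upright on the vice's bed in a vee of its own and the sliding jaw is closed up against them ((horizontal distance between housing_1 and vee_a below 0.008 m or horizontal distance between housing_1 and vee_b below 0.008 m or horizontal distance between housing_1 and vee_c below 0.008 m) and z of each of housing_1, housing_2, housing_3 in the frame of vice below 0.036 m and angle between each of housing_1, housing_2, housing_3's own z axis and vertical below 0.08 rad and (horizontal distance between housing_2 and vee_a below 0.008 m or horizontal distance between housing_2 and vee_b below 0.008 m or horizontal distance between housing_2 and vee_c below 0.008 m) and (horizontal distance between housing_3 and vee_a below 0.008 m or horizontal distance between housing_3 and vee_b below 0.008 m or horizontal distance between housing_3 and vee_c below 0.008 m) and value of joint jaw below 0.004 m), for 0.2 s.
2. brush down to the bottom of the housing that stood at the left-hand end of the row while it is clamped (tip within 12 mm of the bore's floor) (z of brush_tip in the frame of housing_1 between -0.01 and 0.022 m and horizontal distance between brush_tip and housing_1 below 0.016 m and x of housing_1 in the frame of jaw_grip below 0.113 m and horizontal distance between housing_1 and vice below 0.075 m), for 0.05 s.
3. brush drawn up inside it (tip at least 40 mm above the bore's floor) (z of brush_tip in the frame of housing_1 between 0.05 and 0.2 m and horizontal distance between brush_tip and housing_1 below 0.016 m and x of housing_1 in the frame of jaw_grip below 0.113 m and horizontal distance between housing_1 and vice below 0.075 m), for 0.02 s.
4. brush down to its bottom a second time (all of step 2), for 0.05 s.
5. brush down to the bottom of the housing that stood in the middle of the row while it is clamped (tip within 12 mm of the bore's floor) (z of brush_tip in the frame of housing_2 between -0.01 and 0.022 m and horizontal distance between brush_tip and housing_2 below 0.016 m and x of housing_2 in the frame of jaw_grip below 0.113 m and horizontal distance between housing_2 and vice below 0.075 m), for 0.05 s.
6. brush drawn up inside it (tip at least 40 mm above the bore's floor) (z of brush_tip in the frame of housing_2 between 0.05 and 0.2 m and horizontal distance between brush_tip and housing_2 below 0.016 m and x of housing_2 in the frame of jaw_grip below 0.113 m and horizontal distance between housing_2 and vice below 0.075 m), for 0.02 s.
7. brush down to its bottom a second time (all of step 5), for 0.05 s.
8. brush down to the bottom of the housing that stood at the right-hand end of the row while it is clamped (tip within 12 mm of the bore's floor) (z of brush_tip in the frame of housing_3 between -0.01 and 0.022 m and horizontal distance between brush_tip and housing_3 below 0.016 m and x of housing_3 in the frame of jaw_grip below 0.113 m and horizontal distance between housing_3 and vice below 0.075 m), for 0.05 s.
9. brush drawn up inside it (tip at least 40 mm above the bore's floor) (z of brush_tip in the frame of housing_3 between 0.05 and 0.2 m and horizontal distance between brush_tip and housing_3 below 0.016 m and x of housing_3 in the frame of jaw_grip below 0.113 m and horizontal distance between housing_3 and vice below 0.075 m), for 0.02 s.
10. brush down to its bottom a second time (all of step 8), for 0.05 s.
At the end, for the whole second after the job is handed in: Every housing present stands upright (within 0.08 rad) and at rest on the tray's floor; the brush stands in its pot, tip within 14 mm of the pot's floor and axis; the sliding jaw is open to at least 55 mm of its 65 mm (x of housing_1 in the frame of tray between -0.09 and 0.09 m and y of housing_1 in the frame of tray between -0.115 and 0.115 m and z of each of housing_1, housing_2, housing_3 in the frame of tray below 0.012 m and angle between each of housing_1, housing_2, housing_3's own z axis and vertical below 0.08 rad and linear speed of each of housing_1, housing_2, housing_3, brush below 0.02 m/s and x of housing_2 in the frame of tray between -0.09 and 0.09 m and y of housing_2 in the frame of tray between -0.115 and 0.115 m and x of housing_3 in the frame of tray between -0.09 and 0.09 m and y of housing_3 in the frame of tray between -0.115 and 0.115 m and horizontal distance between brush_tip and pot below 0.014 m and z of brush_tip in the frame of pot below 0.02 m and angle between brush's own z axis and vertical below 0.25 rad and value of joint jaw above 0.055 m); the robot touches nothing.
It fails at once if tape roll, spray can or mug moved more than 30 mm (distance of any of tape, spray_can, mug from where it was at the start of the episode above 0.03 m).
Of housing_1, housing_2, housing_3 only 2 to 3 are there at a start; the rules pass over those that are not, and their reading is None.
At some moment in a run one of housing_1, housing_2, housing_3 may be knocked a few centimetres aside while the robot is not near it.
It also fails if it takes over 210 s, if anything falls off the work surface, if the arm or the gripper's body presses on something with over 40 N, if the wrist force passes 120 N, or if a joint passes its speed limit or range.

ROBOT

A 6-joint arm with a two-finger parallel gripper is mounted at the origin on the work surface. World frame = base frame: x ahead of the robot, y to its left, z up, the work surface at z = 0. Lengths are in m, angles in rad, forces in N, time in s.
With the tool pointing down it reaches from about 0.4 to 0.925 m from the base axis. Payload 3.4 kg.
Tool frame: the origin (TCP) lies on the centre line of the jaws, within the pads' length; the fingertips stand 25 mm ahead of it and the grasp point (between the pads) lies 6 mm ahead of it (arm.nose_length is the distance from the TCP to the fingertips, in m); z points along the fingers, x is the direction in which the jaws open and shut, and the axes are right-handed (so a half turn about z gives the same grasp; the last joint's range is limited). The gripper opens to 85 mm and grips with 20 to 120 N. Pads are 22 mm wide; open, the fingers measure 114 mm over their backs; the gripper's body (76 mm by 85 mm) begins 54 mm behind the grasp point. The pads swing forward as they close: fully open they stand 13 mm farther back than shut.
Start: joints at [1.042, 0.307, 1.506, -0, 1.328, -0.073], TCP at [0.253, 0.516, 0.256] pointing down, gripper open.
Joint ranges: [-3.12, 3.12], [-1.05, 2.28], [0.14, 2.33], [-1.42, 4.57], [0.1, 2.73], [-2.68, 2.68]. Speed limits (rad/s): [2.57, 2.57, 3.14, 3.14, 3.14, 3.14].

INTERFACE

Orientations are given as a unit quaternion [w, x, y, z].
In Python, from rig import arm gives the robot as it stands.
- The arm moves only by the tool carry_out, never from a script. Its argument "increments" is a list of rows, each a list of 7 numbers: the shift along the world's x, y, z in units of 30 mm (1.0 is 30 mm), then the turn, a rotation vector about the world's x, y, z in units of 6 degrees (1.0 is 6 degrees), then the finger opening in mm, from 0 to 85.4. A call has exactly 5 rows; each row is the pose to reach, as a shift and turn from the pose commanded when the call began; what a row does not reach only later rows make up. A row lasts 1/12 s, in which the tool goes at most 41.7 mm and 7.16 degrees, less where a joint would pass 70% of its speed; a pose out of reach is approached as far as the arm can. A call with a gripper value outside its range is refused whole. The fingers move at their own pace and stop on an object; "force" is the grip in N (left out, the last holds). Time passes only in rows, so rows that repeat a pose let the fingers close, or fill a call up. It gives the time, the measured TCP pose, the force and the opening at its end, in the units of the state.
- arm.read_state(): the state, without advancing time (a new reading comes with each control period).
- arm.camera(name): name is "scene" or "top" or "wrist"; returns the picture (400x640x3 uint8, red, green, blue); there is no depth.
- arm.get_calibration(name): a dict with "intrinsics" (3x3 intrinsics, pixels), "view" (4x4, takes a point from world to camera coordinates); the wrist camera has in their place "tool_from_camera" (4x4, takes a point from camera to tool coordinates, whose origin is the TCP and whose axes are the tool frame's). Camera axes: x right, y down, z forward; pixel columns grow to the right and rows downward; lengths in m; the calibration is good to about 2 mm. The wrist camera is an equidistant fisheye: a pixel r from the principal point sees the ray r / f radians off the axis. A picture is of the moment at which its call begins: read the wrist's pose just before it. get_calibration takes no time and is no camera call.
- arm.job_done(): hands the job in, once; it reports no verdict.
Trained networks look in the newest picture that a camera, given by its name, has taken for a name from the list of things; names that differ only in an ending like _2 or _b are one class to them, and where a whole thing is asked for, a point or a joint stands for the part that bears it (a point fixed in the world has none). Each returns a list of dicts, best first, with "conf" (0 to 1); they miss things now and then, are a little off and sometimes report something else, mostly with a low value. They report only what shows in the picture. A call takes as long as a camera call.
- arm.look_for(camera, name): "uv" ([column, row] in pixels, amid what is visible of it).
- arm.masks_of(camera, name): "region" (400x640 bool, what is visible of it) and "uv" ([column, row] in pixels, amid what is visible of it).
- arm.landmark_of(camera, name): "uv" ([column, row] in pixels: a listed point, or the origin of a listed thing).
The state is a dict: "t": time; "qpos": joint angles; "joint_velocities": joint speeds; "joint_efforts": joint torques, N m; "eef_pos": TCP position; "ee_rot": TCP orientation; "force": force on the tool from outside, world axes, zero at the start; "ft_torque": the same for the moment, N m; "finger_gap": opening from 0.0 (shut) to 1.0 (fully open).
Only numpy, scipy, OpenCV 4.12 (cv2) and the standard library are available. Lean on these libraries where they do the work, as an engineer would, in place of code of your own. Each camera call takes 0.05 s, during which the arm holds its last target.

## Working session

There is one attempt and no reset: what is moved stays moved. The work goes in short steps, Python scripts to look and compute and a tool call to move; the robot and the scene stay as the last step left them, time stands still between calls to the robot, and variables do not carry over. Pictures are saved under pics/ and viewed, and the job is handed in when it is done.

Besides the shell and the picture viewer there is one more tool, called after "Call:" by a JSON object that holds its "op" and its "data". carry_out: Moves the arm, as the interface text tells. Its arguments: {"type":"object","properties":{"increments":{"type":"array","items":{"type":"array","items":{"type":"number"}}},"force":{"type":"number"}},"required":["increments"]}

```bash
ls; mkdir -p pics; cat > h.py <<'E'
import numpy as np, cv2
from rig import arm
from scipy.spatial.transform import Rotation as R
def save(name,fn):
    im=arm.camera(name); cv2.imwrite('pics/'+fn,cv2.cvtColor(im,cv2.COLOR_RGB2BGR)); return im
def ray(name,uv):
    c=arm.get_calibration(name);K=np.array(c['intrinsics']);V=np.array(c['view'])
    d=np.linalg.inv(K)@[uv[0],uv[1],1]; Rm=V[:3,:3]; o=-Rm.T@V[:3,3]; return o,Rm.T@d
def at_z(name,uv,z):
    o,d=ray(name,uv); return o+d*(z-o[2])/d[2]
def proj(name,p):
    c=arm.get_calibration(name);K=np.array(c['intrinsics']);V=np.array(c['view'])
    q=V[:3,:3]@np.array(p)+V[:3,3]; q=K@q; return q[:2]/q[2]
def tri(rays):
    A=np.zeros((3,3));b=np.zeros(3)
    for o,d in rays:
        d=d/np.linalg.norm(d);P=np.eye(3)-np.outer(d,d);A+=P;b+=P@o
    x=np.linalg.solve(A,b); return x,[np.linalg.norm((np.eye(3)-np.outer(d/np.linalg.norm(d),d/np.linalg.norm(d)))@(x-o)) for o,d in rays]
def wray(uv,st):
    c=arm.get_calibration('wrist');K=np.array(c['intrinsics']);T=np.array(c['tool_from_camera'])
    x=(uv[0]-K[0,2]);y=(uv[1]-K[1,2]);r=np.hypot(x/K[0,0],y/K[1,1])
    ph=np.arctan2(y/K[1,1],x/K[0,0]);d=np.array([np.sin(r)*np.cos(ph),np.sin(r)*np.sin(ph),np.cos(r)])
    q=st['ee_rot'];Rt=R.from_quat([q[1],q[2],q[3],q[0]]).as_matrix()
    return np.array(st['eef_pos'])+Rt@T[:3,3],Rt@T[:3,:3]@d
E
python3 - <<'E'
from h import *
np.set_printoptions(precision=4,suppress=True)
s=arm.read_state();print(s)
for n in ['scene','top','wrist']:
    save(n,n+'0.png');c=arm.get_calibration(n);print(n,c)
E
```

```text
pics
{'t': 0.0, 'qpos': array([ 1.0415,  0.3076,  1.5077, -0.    ,  1.3284, -0.0735]), 'joint_velocities': array([0.0007, 0.0013, 0.0003, 0.0023, 0.0007, 0.    ]), 'joint_efforts': array([  0.0003, -45.7566, -25.1913,  -0.0001,   0.0135,  -0.    ]), 'eef_pos': array([0.2528, 0.5157, 0.2554]), 'ee_rot': array([ 0.0005,  0.8486,  0.5291, -0.0009]), 'force': array([-0.4341, -0.3618, -0.0192]), 'ft_torque': array([ 0.0295, -0.0067,  0.0272]), 'finger_gap': 1.0026839727443682}
scene {'intrinsics': array([[395.5905,   0.    , 319.052 ],
       [  0.    , 395.5905, 196.8753],
       [  0.    ,   0.    ,   1.    ]]), 'view': array([[ 0.2709,  0.9626, -0.0023, -0.1843],
       [ 0.6848, -0.1944, -0.7023, -0.2886],
       [-0.6765,  0.1887, -0.7119,  1.4365],
       [ 0.    ,  0.    ,  0.    ,  1.    ]])}
top {'intrinsics': array([[467.6308,   0.    , 320.1259],
       [  0.    , 467.6308, 213.7646],
       [  0.    ,   0.    ,   1.    ]]), 'view': array([[-0.0023, -1.    ,  0.003 ,  0.0056],
       [-0.9933,  0.0019, -0.1158,  0.5826],
       [ 0.1158, -0.0033, -0.9933,  1.2357],
       [ 0.    ,  0.    ,  0.    ,  1.    ]])}
wrist {'intrinsics': array([[309.7069,   0.    , 312.9263],
       [  0.    , 309.7069, 196.7902],
       [  0.    ,   0.    ,   1.    ]]), 'tool_from_camera': array([[ 1.    , -0.0005, -0.0006,  0.0003],
       [ 0.0007,  0.9447,  0.3279, -0.085 ],
       [ 0.0004, -0.3279,  0.9447, -0.1179],
       [ 0.    ,  0.    ,  0.    ,  1.    ]])}
```

View pics/scene0.png

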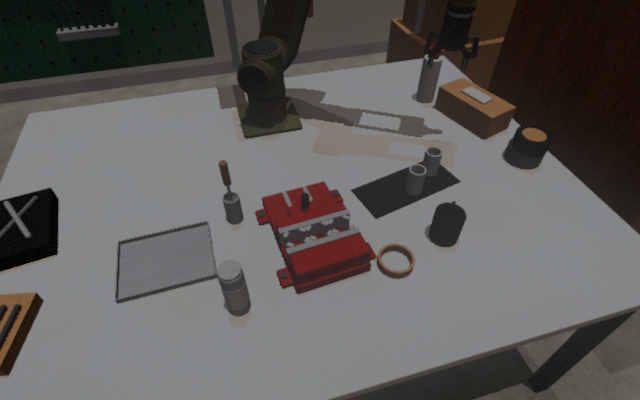

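View pics/top0.png

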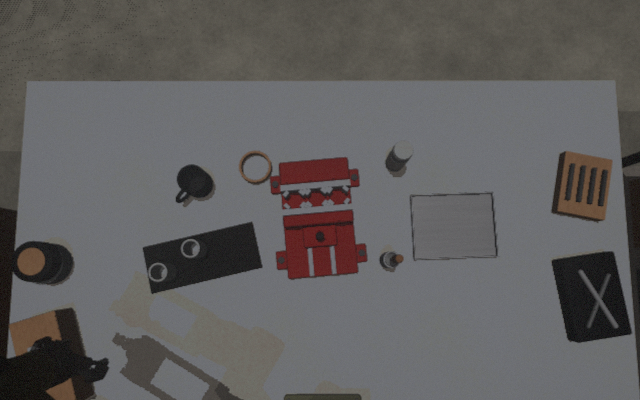

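View pics/wrist0.png

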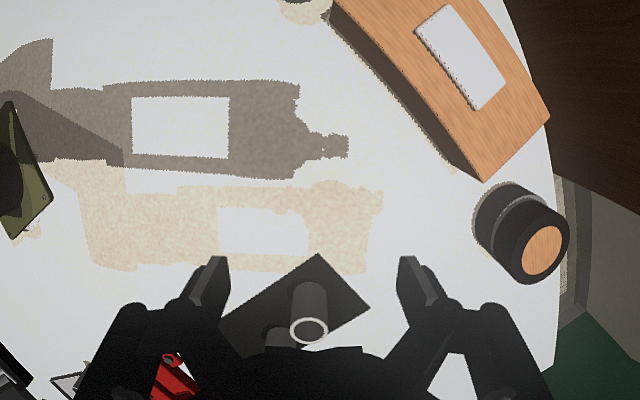

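```bash
python3 - <<'E'
from h import *
np.set_printoptions(precision=4,suppress=True)
import pickle
out={}
for n in ['housing_1','mat','vice','vee_a','jaw_grip','brush_grip','brush','pot','tray','tape','spray_can','mug']:
    for c in ['top','scene']:
        for k,f in [('lm',arm.landmark_of),('lk',arm.look_for)]:
            if k=='lk' and n not in('housing_1',): continue
            try: r=f(c,n)
            except Exception as e: print(n,c,k,e);continue
            out[n,c,k]=r
            print(n,c,k,[(np.round(x['uv'],1).tolist(),round(x['conf'],2)) for x in r[:4]])
pickle.dump(out,open('o0.pkl','wb'))
print(arm.read_state()['t'])
E
```

```text
housing_1 top lm [([197.8, 248.6], 0.72), ([165.9, 270.9], 0.7)]
housing_1 top lk [([192.4, 250.2], 0.96), ([159.8, 271.9], 0.65)]
housing_1 scene lm [([430.2, 172.0], 0.89), ([416.3, 189.5], 0.6)]
housing_1 scene lk [([435.9, 157.1], 0.86), ([415.6, 181.3], 0.72)]
mat top lm [([201.3, 257.8], 0.88)]
mat scene lm [([408.0, 186.8], 0.67), ([165.7, 258.2], 0.64)]
vice top lm [([314.7, 204.5], 0.69), ([452.5, 225.5], 0.62)]
vice scene lm []
vee_a top lm [([293.9, 202.1], 0.89), ([311.4, 201.1], 0.88), ([201.4, 257.2], 0.68), ([338.1, 202.8], 0.61)]
vee_a scene lm [([293.5, 244.5], 0.97), ([319.1, 237.6], 0.8), ([338.9, 232.2], 0.73)]
jaw_grip top lm [([321.1, 235.0], 0.93)]
jaw_grip scene lm [([306.2, 201.5], 0.87)]
brush_grip top lm [([197.7, 184.5], 0.69), ([397.5, 256.0], 0.53)]
brush_grip scene lm [([223.1, 172.5], 0.6), ([428.5, 170.1], 0.58)]
brush top lm [([396.2, 260.3], 0.64), ([383.2, 260.3], 0.49), ([314.5, 200.6], 0.33)]
brush scene lm []
pot top lm [([390.1, 260.5], 0.66), ([197.6, 183.0], 0.27)]
pot scene lm [([233.3, 215.7], 0.6)]
tray top lm [([454.3, 225.9], 0.9)]
tray scene lm [([165.2, 256.5], 0.82)]
tape top lm [([255.1, 167.3], 0.88), ([296.0, 204.7], 0.24)]
tape scene lm [([392.3, 261.7], 0.84)]
spray_can top lm [([397.5, 160.3], 0.61)]
spray_can scene lm [([239.2, 307.1], 0.79)]
mug top lm [([200.4, 183.1], 0.66)]
mug scene lm [([442.6, 233.9], 0.88)]
1.45
```

```bash
python3 - <<'E'
from h import *
np.set_printoptions(precision=4,suppress=True)
P={'hA':((197.8,248.6),(416.3,189.5)),'hB':((165.9,270.9),(430.2,172)),'hAx':((197.8,248.6),(430.2,172)),'mat':((201.3,257.8),(408,186.8)),
'va':((293.9,202.1),(338.9,232.2)),'vb':((314.7,202.5),(319.1,237.6)),'vc':((338.1,202.8),(293.5,244.5)),'grip':((321.1,235),(306.2,201.5)),
'bg':((397.5,256),(223.1,172.5)),'pot':((390.1,260.5),(233.3,215.7)),'tray':((454.3,225.9),(165.2,256.5)),'mug':((200.4,183.1),(442.6,233.9)),'tape':((255.1,167.3),(392.3,261.7)),'spray':((397.5,160.3),(239.2,307.1))}
for k,(a,b) in P.items():
    x,r=tri([ray('top',a),ray('scene',b)]); print(k,x,np.round(r,4))
a=cv2.imread('pics/top0.png');cv2.imwrite('pics/t_crop.png',cv2.resize(a[140:300,130:330],(800,640),interpolation=cv2.INTER_CUBIC)[:600])
cv2.imwrite('pics/t_crop2.png',cv2.resize(a[140:290,260:460],(800,600),interpolation=cv2.INTER_CUBIC))
E
```

```text
hA [0.4919 0.346  0.0031] [0.0047 0.0047]
hB [ 0.4295  0.4286 -0.0009] [0.0002 0.0002]
hAx [0.4978 0.348  0.0744] [0.0262 0.0262]
mat [ 0.4659  0.3358 -0.0068] [0.0022 0.0022]
va [0.6134 0.0735 0.0391] [0.002 0.002]
vb [0.6133 0.0191 0.0353] [0. 0.]
vc [ 0.6129 -0.0461  0.0296] [0.0014 0.0014]
grip [0.5224 0.0059 0.0795] [0.0039 0.0039]
bg [ 0.4642 -0.1804  0.1761] [0.001 0.001]
pot [ 0.4565 -0.184   0.0117] [0.0026 0.0026]
tray [ 0.5505 -0.363   0.0149] [0.0014 0.0014]
mug [0.6719 0.3378 0.0125] [0.0009 0.0009]
tape [0.7157 0.1826 0.0081] [0.0037 0.0037]
spray [ 0.7363 -0.208   0.0104] [0.005 0.005]
```

View pics/t_crop.png

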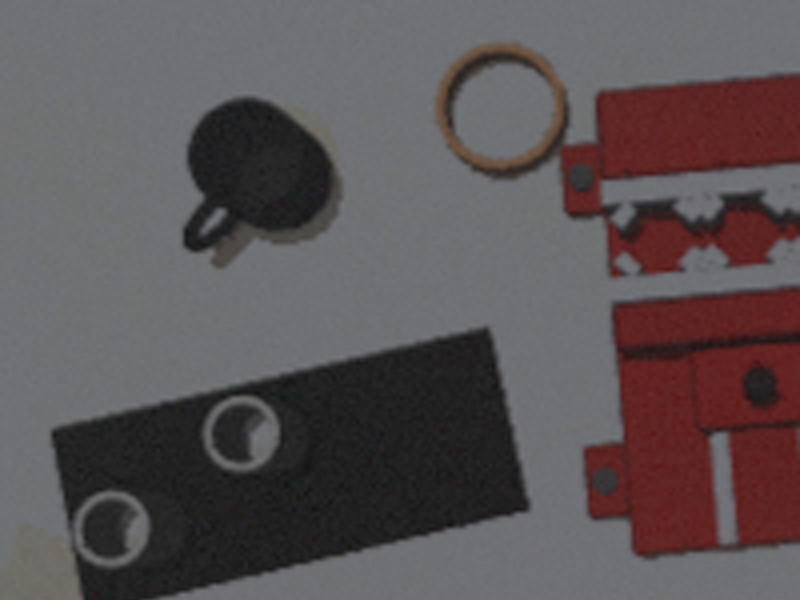

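View pics/t_crop2.png

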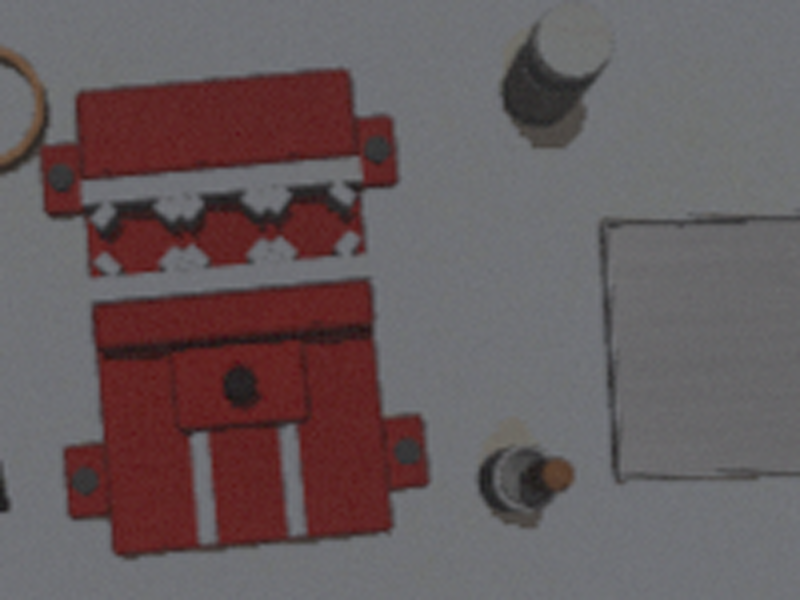

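Call:
{"op": "carry_out", "data": {"increments": [[1.2,-0.6,-0.3,0,0,0,85],[2.4,-1.2,-0.6,0,0,0,85],[3.6,-1.8,-0.9,0,0,0,85],[4.8,-2.4,-1.2,0,0,0,85],[5.7,-2.8,-1.5,0,0,0,85]]}}

```text
t: 1.87
eef_pos: [0.4268, 0.4307, 0.2111]
ee_rot: [0.0, 0.849, 0.529, 0.001]
force: [-0.6, 0.8, 0.1]
finger_gap: 0.999
```

```bash
cat >> h.py <<'E'
def wdet(cls,f='landmark_of',fn=None,n=4):
    s=arm.read_state(); im=arm.camera('wrist')
    if fn: cv2.imwrite('pics/'+fn,cv2.cvtColor(im,cv2.COLOR_RGB2BGR))
    res={}
    for c in cls:
        res[c]=[(np.round(x['uv'],1).tolist(),round(x['conf'],2)) for x in getattr(arm,f)('wrist',c)[:n]]
    return s,res
def wz(uv,s,z):
    o,d=wray(uv,s); return o+d*(z-o[2])/d[2]
E
python3 - <<'E'
from h import *
np.set_printoptions(precision=4,suppress=True)
s,r=wdet(['housing_1'],fn='w1.png')
print(s['t'],s['eef_pos'],s['ee_rot'])
for u,c in r['housing_1']: print(u,c,wz(u,s,0.002))
r=arm.masks_of('wrist','housing_1')
for x in r[:3]:
    ys,xs=np.nonzero(x['region']);print(x['conf'],x['uv'],xs.min(),xs.max(),ys.min(),ys.max())
E
```

```text
1.8667 [0.4268 0.4307 0.2111] [0.0005 0.8488 0.5287 0.0005]
[269.2, 247.7] 0.81 [0.4877 0.3422 0.002 ]
[306.4, 174.2] 0.57 [0.4261 0.4233 0.002 ]
[331.6, 340.1] 0.56 [0.6637 0.3448 0.002 ]
0.77 [305.4, 192.5] 277 335 153 225
0.72 [262.2, 268.4] 235 289 231 305
```

View pics/w1.png

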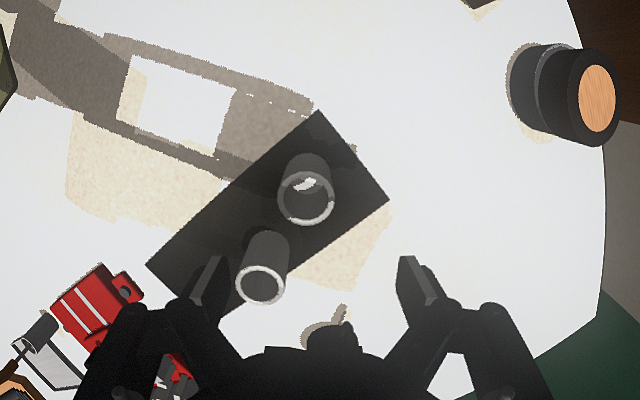

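```bash
cat >> h.py <<'E'
def rim(im,uv,rad=40,thr=150,sc=1):
    g=cv2.cvtColor(im,cv2.COLOR_RGB2GRAY); u,v=map(int,uv)
    x0,y0=max(u-rad,0),max(v-rad,0)
    c=g[y0:v+rad,x0:u+rad]; return c,x0,y0
E
python3 - <<'E'
from h import *
np.set_printoptions(precision=4,suppress=True)
a=cv2.imread('pics/w1.png');cv2.imwrite('pics/w1c.png',cv2.resize(a[140:320,220:350],None,fx=3.3,fy=3.3,interpolation=cv2.INTER_CUBIC))
s=arm.read_state()
for nm,w,t in [('B',(306,198),(158,272.25)),('A',(261,285),(190.5,248.5))]:
    print(nm,wz(w,s,.082),at_z('top',t,.082),tri([wray(w,s),ray('top',t)]))
E
```

```text
B [0.4245 0.425  0.082 ] [0.4264 0.4217 0.082 ] (array([0.4264, 0.4238, 0.0758]), [np.float64(2.7165488925257473e-05), np.float64(2.7165488925124435e-05)])
A [0.4851 0.345  0.082 ] [0.4872 0.3401 0.082 ] (array([0.4878, 0.3419, 0.0763]), [np.float64(0.0004881508047800253), np.float64(0.0004881508047800215)])
```

View pics/w1c.png

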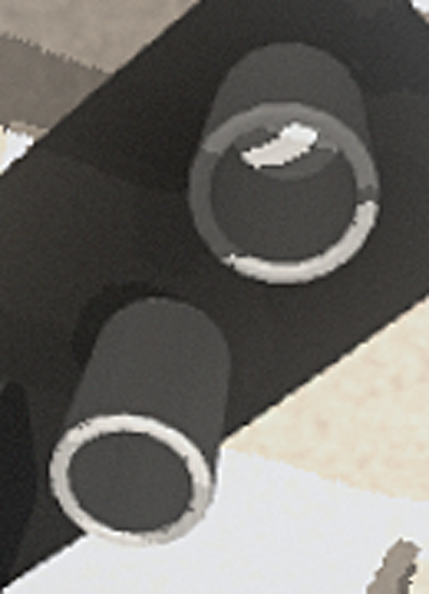

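```bash
python3 - <<'E'
from h import *
s=arm.read_state();print(s['t'],s['eef_pos'],s['joint_velocities'].round(3))
E
```

```text
2.0167 [0.42587321 0.43085409 0.21020457] [ 0.048 -0.025  0.006  0.025  0.015  0.01 ]
```

Call:
{"op": "carry_out", "data": {"increments": [[0,-0.27,-1.1,0,0,0,85],[0,-0.27,-2.2,0,0,0,85],[0,-0.27,-3.3,0,0,0,85],[0,-0.27,-4.4,0,0,0,85],[0,-0.27,-4.4,0,0,0,85]]}}

```text
t: 2.43
eef_pos: [0.4193, 0.4218, 0.0738]
ee_rot: [0.001, 0.848, 0.529, -0.006]
force: [-1.5, -1.6, -1.3]
finger_gap: 0.995
```

Call:
{"op": "carry_out", "data": {"increments": [[0,0,0,0,0,0,40],[0,0,0,0,0,0,40],[0,0,0,0,0,0,40],[0,0,0,0,0,0,40],[0,0,0,0,0,0,40]], "force": 40}}

```text
t: 2.85
eef_pos: [0.4253, 0.4256, 0.0822]
ee_rot: [-0.001, 0.849, 0.529, 0.003]
force: [-1.1, 0.3, 6.7]
finger_gap: 0.574
```

Call:
{"op": "carry_out", "data": {"increments": [[0,0,1.0,0,0,0,40],[0,0,2.2,0,0,0,40],[0,0,3.4,0,0,0.8,40],[0.3,-0.5,4.4,0,0,1.8,40],[0.6,-1.5,5.0,0,0,2.8,40]]}}

```text
t: 3.27
eef_pos: [0.444, 0.3829, 0.2346]
ee_rot: [-0.0, 0.76, 0.65, 0.005]
force: [1.8, -0.6, -2.0]
finger_gap: 0.576
```

Call:
{"op": "carry_out", "data": {"increments": [[0.3,-1.2,0,0,0,0.8,40],[0.6,-2.4,0,0,0,1.6,40],[0.9,-3.6,0,0,0,2.3,40],[1.2,-4.8,0,0,0,2.3,40],[1.5,-6.0,0,0,0,2.3,40]]}}

```text
t: 3.68
eef_pos: [0.4872, 0.1976, 0.2305]
ee_rot: [0.0, 0.679, 0.734, 0.001]
force: [-0.1, -0.2, -1.7]
finger_gap: 0.573
```

```bash
python3 - <<'E'
from h import *
np.set_printoptions(precision=4,suppress=True)
s,r=wdet(['vee_a','jaw_grip','vice','housing_1'],fn='w2.png')
print(s['t'],s['eef_pos'],s['ee_rot'],s['finger_gap'],r)
for c,z in [('vee_a',.03),('jaw_grip',.08),('vice',0)]:
  for u,cf in r[c]: print(c,u,cf,wz(u,s,z))
E
```

```text
3.6833 [0.4872 0.1976 0.2305] [0.0005 0.6787 0.7344 0.0009] 0.5727872907229424 {'vee_a': [([207.2, 262.0], 0.72), ([164.8, 262.8], 0.59), ([129.4, 258.2], 0.56)], 'jaw_grip': [([129.7, 203.9], 0.75), ([206.2, 260.5], 0.19)], 'vice': [([175.1, 248.7], 0.66)], 'housing_1': [([309.1, 226.4], 0.62), ([431.4, 179.7], 0.55)]}
vee_a [207.2, 262.0] 0.72 [0.6093 0.0752 0.03  ]
vee_a [164.8, 262.8] 0.59 [0.6193 0.0141 0.03  ]
vee_a [129.4, 258.2] 0.56 [ 0.6212 -0.0429  0.03  ]
jaw_grip [129.7, 203.9] 0.75 [0.5186 0.0071 0.08  ]
jaw_grip [206.2, 260.5] 0.19 [0.5751 0.0925 0.08  ]
vice [175.1, 248.7] 0.66 [ 0.6138  0.0175 -0.    ]
```

View pics/w2.png

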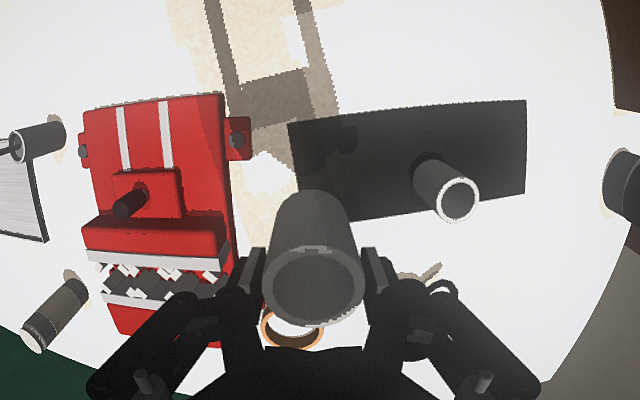

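Call:
{"op": "carry_out", "data": {"increments": [[0,0.5,-1.1,0,0,0,40],[0,1.0,-2.3,0,0,0,40],[0,1.4,-3.5,0,0,0,40],[0,1.4,-4.5,0,0,0,40],[0,1.4,-4.7,0,0,0,40]]}}

```text
t: 4.35
eef_pos: [0.4833, 0.2421, 0.0839]
ee_rot: [-0.002, 0.678, 0.735, -0.004]
force: [-1.7, -1.3, -2.5]
finger_gap: 0.573
```

Call:
{"op": "carry_out", "data": {"increments": [[0,0,-0.2,0,0,0,40],[0,0,-0.27,0,0,0,40],[0,0,-0.27,0,0,0,40],[0,0,-0.27,0,0,0,85],[0,0,-0.27,0,0,0,85]]}}

```text
t: 4.77
eef_pos: [0.4887, 0.2422, 0.0822]
ee_rot: [0.001, 0.679, 0.734, 0.002]
force: [0.1, -0.4, 0.8]
finger_gap: 0.836
```

Call:
{"op": "carry_out", "data": {"increments": [[0,0,0,0,0,0,85],[0,0,0,0,0,0,85],[0,0,1.0,0,0,0,85],[0,0,2.2,0,0,0,85],[0,0,3.4,0,0,0,85]]}}

```text
t: 5.18
eef_pos: [0.4864, 0.2408, 0.1826]
ee_rot: [-0.001, 0.679, 0.734, -0.001]
force: [0.8, 0.5, -0.8]
finger_gap: 0.998
```

Call:
{"op": "carry_out", "data": {"increments": [[0.1,-1.3,0.4,0,0,0,85],[0.2,-2.6,0.8,0,0,0,85],[0.3,-3.9,0.8,0,0,0,85],[0.4,-5.2,0.8,0,0,0,85],[0.4,-6.5,0.8,0,0,0,85]]}}

```text
t: 5.6
eef_pos: [0.4999, 0.0446, 0.2071]
ee_rot: [0.001, 0.679, 0.734, 0.001]
force: [1.4, -1.1, 0.2]
finger_gap: 0.995
```

Call:
{"op": "carry_out", "data": {"increments": [[0.2,-0.8,0,0,0,0,85],[0.4,-1.3,0,0,0,0,85],[0.4,-1.3,0,0,0,0,85],[0.4,-1.3,0,0,0,0,85],[0.4,-1.3,0,0,0,0,85]]}}

```text
t: 6.02
eef_pos: [0.5108, 0.0077, 0.2061]
ee_rot: [-0.0, 0.679, 0.734, 0.0]
force: [-0.5, 0.2, -0.3]
finger_gap: 0.995
```

```bash
python3 - <<'E'
from h import *
np.set_printoptions(precision=4,suppress=True)
s,r=wdet(['vee_a','jaw_grip','vice'],fn='w3.png')
print(s['t'],s['eef_pos'],s['ee_rot'],s['finger_gap'])
for c,z in [('vee_a',.03),('jaw_grip',.08),('vice',0)]:
  for u,cf in r[c]: print(c,u,cf,wz(u,s,z))
E
```

```text
6.0167 [0.5108 0.0077 0.2061] [-0.0004  0.679   0.7341  0.    ] 0.994857068958104
vee_a [311.1, 275.7] 0.91 [0.622  0.0147 0.03  ]
vee_a [363.6, 267.7] 0.81 [0.6075 0.0727 0.03  ]
vee_a [259.1, 272.5] 0.81 [ 0.6232 -0.0445  0.03  ]
jaw_grip [310.6, 205.4] 0.86 [0.5183 0.0067 0.08  ]
vice [312.2, 255.6] 0.57 [0.6127 0.0151 0.    ]
vice [503.2, 173.5] 0.51 [0.4896 0.2427 0.    ]
```

View pics/w3.png

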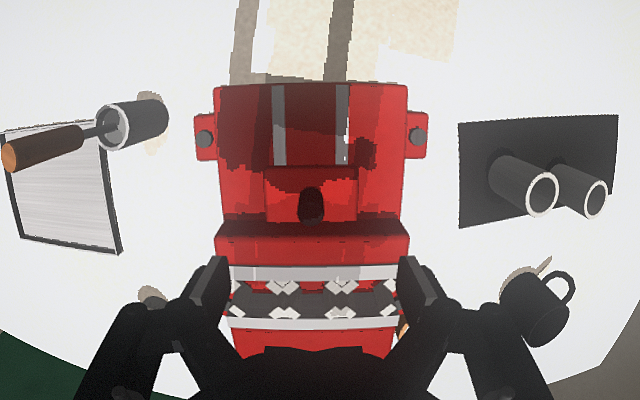

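Call:
{"op": "carry_out", "data": {"increments": [[0.25,0,-1.1,0,0,0,60],[0.25,0,-2.2,0,0,0,60],[0.25,0,-3.2,0,0,0,60],[0.25,0,-3.8,0,0,0,60],[0.25,0,-3.8,0,0,0,60]]}}

```text
t: 6.63
eef_pos: [0.5153, 0.0082, 0.0885]
ee_rot: [-0.003, 0.678, 0.735, -0.003]
force: [0.0, -0.1, -0.5]
finger_gap: 0.702
```

Call:
{"op": "carry_out", "data": {"increments": [[0,0,0,0,0,0,15],[0,0,0,0,0,0,15],[0,0,0,0,0,0,15],[0,0,0,0,0,0,15],[0,0,0,0,0,0,15]], "force": 25}}

```text
t: 7.05
eef_pos: [0.5201, 0.0064, 0.094]
ee_rot: [0.002, 0.679, 0.734, 0.001]
force: [-0.9, -4.4, 4.5]
finger_gap: 0.247
```

Post gripped (opening 21 mm). Slide the jaw open.

Call:
{"op": "carry_out", "data": {"increments": [[-0.4,-0.03,0,0,0,0,15],[-0.8,-0.07,0,0,0,0,15],[-1.2,-0.1,0,0,0,0,15],[-1.6,-0.14,0,0,0,0,15],[-2.0,-0.17,0,0,0,0,15]]}}

```text
t: 7.47
eef_pos: [0.4631, 0.0014, 0.094]
ee_rot: [0.004, 0.679, 0.734, 0.003]
force: [6.6, -3.7, -0.3]
finger_gap: 0.247
```

Call:
{"op": "carry_out", "data": {"increments": [[0,0,0,0,0,0,15],[0,0,0,0,0,0,50],[0,0,0,0,0,0,60],[0,0,0.4,0,0,0,60],[0,0,1.4,0,0,0,85]]}}

```text
t: 7.88
eef_pos: [0.4558, 0.0027, 0.132]
ee_rot: [-0.003, 0.679, 0.734, -0.002]
force: [0.1, -0.5, 1.3]
finger_gap: 0.805
```

Call:
{"op": "carry_out", "data": {"increments": [[0.2,0.3,1.3,0,0,0,85],[0.4,0.6,2.6,0,0,0,85],[0.6,0.7,3.5,0,0,0,85],[0.8,0.7,3.5,0,0,0,85],[0.8,0.7,3.5,0,0,0,85]]}}

```text
t: 8.3
eef_pos: [0.4852, 0.0236, 0.2413]
ee_rot: [0.002, 0.679, 0.734, 0.002]
force: [0.6, -0.1, 0.3]
finger_gap: 0.998
```

```bash
python3 - <<'E'
from h import *
np.set_printoptions(precision=4,suppress=True)
s,r=wdet(['vee_a','jaw_grip','vice','housing_1'],fn='w4.png')
print(s['t'],s['eef_pos'],s['ee_rot'],s['finger_gap'])
for c,z in [('vee_a',.03),('jaw_grip',.08),('vice',0),('housing_1',.002)]:
  for u,cf in r[c]: print(c,u,cf,wz(u,s,z))
save('top','top4.png')
for c,z in [('vee_a',.03),('jaw_grip',.08),('vice',0),('housing_1',.002)]:
  for x in arm.landmark_of('top',c)[:4]: print('top',c,x['uv'],x['conf'],at_z('top',x['uv'],z))
a=cv2.imread('pics/top4.png')
cv2.imwrite('pics/t4.png',cv2.resize(a[140:290,130:390],(780,450),interpolation=cv2.INTER_CUBIC))
E
```

```text
8.3 [0.4852 0.0236 0.2413] [0.0022 0.6786 0.7345 0.0023] 0.9975077670537437
vee_a [250.4, 271.9] 0.86 [ 0.6237 -0.0455  0.03  ]
vee_a [297.9, 275.0] 0.74 [0.6222 0.0155 0.03  ]
vee_a [302.8, 258.3] 0.62 [0.5968 0.0201 0.03  ]
jaw_grip [293.8, 155.1] 0.83 [0.4592 0.0042 0.08  ]
vice [301.8, 262.4] 0.66 [0.6214 0.0195 0.    ]
housing_1 [529.3, 190.4] 0.92 [0.4912 0.3403 0.002 ]
housing_1 [473.7, 184.2] 0.79 [0.4915 0.2379 0.002 ]
top vee_a [312.1, 203.1] 0.77 [0.6124 0.0262 0.03  ]
top vee_a [338.7, 199.7] 0.61 [ 0.6216 -0.0465  0.03  ]
top vee_a [292.3, 203.7] 0.6 [0.6108 0.0803 0.03  ]
top jaw_grip [324.3, 259.9] 0.79 [ 0.4571 -0.006   0.08  ]
top vice [314.3, 201.8] 0.76 [0.6202 0.0205 0.    ]
top vice [198.1, 183.4] 0.72 [0.673  0.3466 0.    ]
top housing_1 [231.9, 247.3] 0.83 [0.4936 0.2479 0.002 ]
```

View pics/w4.png

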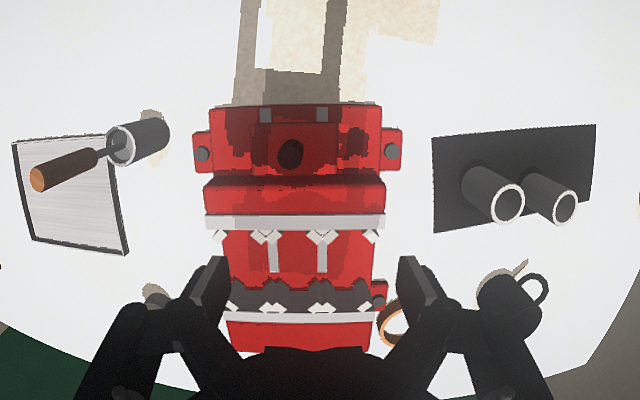

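View pics/t4.png

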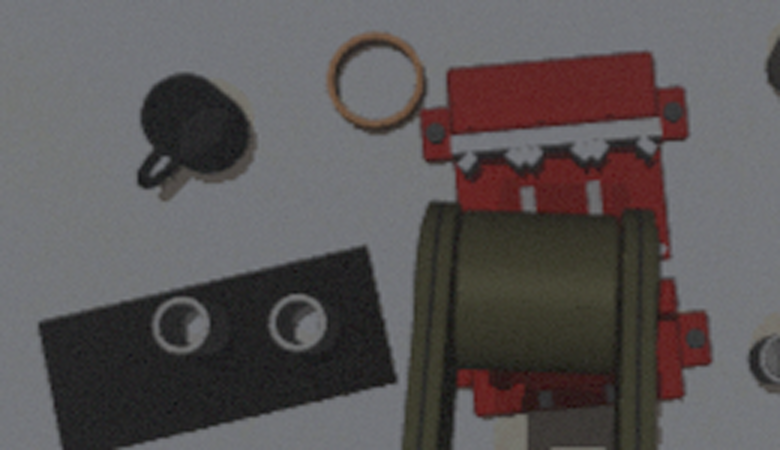

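```bash
python3 - <<'E'
from h import *
a=cv2.imread('pics/w4.png')
cv2.imwrite('pics/w4c.png',cv2.resize(a[210:350,190:400],None,fx=3.8,fy=3.8,interpolation=cv2.INTER_CUBIC))
a=cv2.imread('pics/top4.png')
cv2.imwrite('pics/t4c.png',cv2.resize(a[150:220,260:370],None,fx=7,fy=7,interpolation=cv2.INTER_CUBIC))
E
```

```text
(no output)
```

View pics/w4c.png

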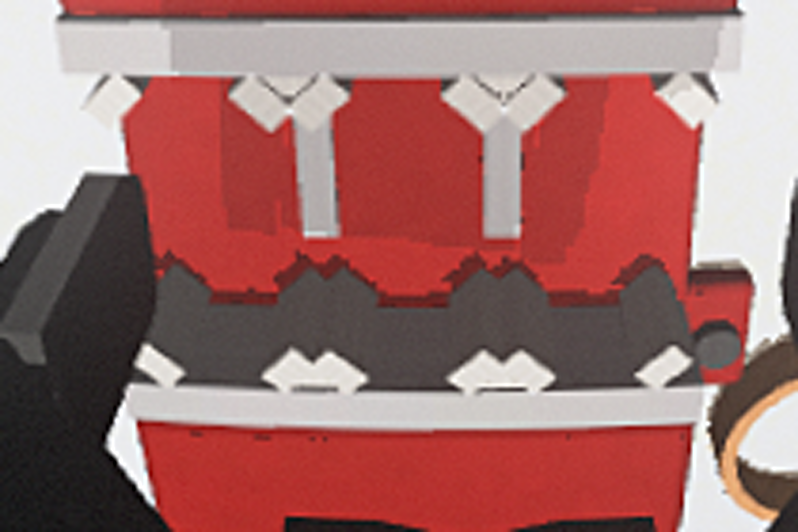

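View pics/t4c.png

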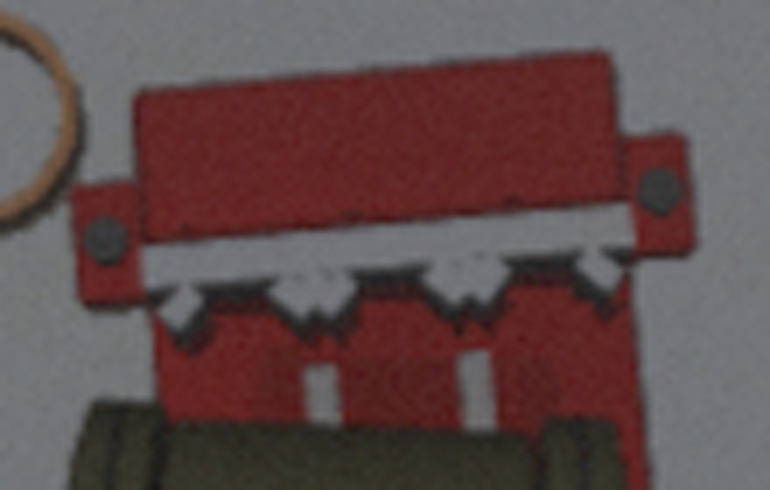

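```bash
python3 - <<'E'
from h import *
np.set_printoptions(precision=4,suppress=True)
s=arm.read_state()
# pose at picture
s=dict(s); s['eef_pos']=np.array([0.4852,0.0236,0.2413]); s['ee_rot']=np.array([0.0022,.6786,.7345,.0023])
for u in [(272.9,302.1),(322.9,302.1)]: print('w',wz(u,s,.076))
for u in [(305.1,195.7),(326.9,194.6)]: print('t',at_z('top',u,.076))
# top jaw corners
for u in [(135,92),(608,53),(632,240),(142,270)]:
    print('corner',at_z('top',(260+u[0]/7,150+u[1]/7),.076))
E
```

```text
w [ 0.6324 -0.0111  0.076 ]
w [0.6271 0.0466 0.076 ]
t [0.6257 0.044  0.076 ]
t [ 0.6285 -0.0134  0.076 ]
corner [0.7133 0.1127 0.076 ]
corner [ 0.7281 -0.0669  0.076 ]
corner [ 0.656  -0.0754  0.076 ]
corner [0.6448 0.1096 0.076 ]
```

```bash
python3 - <<'E'
from h import *
np.set_printoptions(precision=4,suppress=True)
s=arm.read_state();print(s['eef_pos'])
s=dict(s); s['eef_pos']=np.array([0.4852,0.0236,0.2413]); s['ee_rot']=np.array([0.0022,.6786,.7345,.0023])
for w,t in [((507,203.5),(229.3,247.3)),((564,206),(190.3,248.3))]: print(at_z('top',t,.082),wz(w,s,.082),tri([wray(w,s),ray('top',t)]))
E
```

```text
[0.4822 0.023  0.2386]
[0.49   0.2398 0.082 ] [0.4885 0.2392 0.082 ] (array([0.4896, 0.2404, 0.0802]), [np.float64(0.0005524053043368328), np.float64(0.0005524053043368415)])
[0.4877 0.3406 0.082 ] [0.4851 0.3378 0.082 ] (array([0.487 , 0.3419, 0.0783]), [np.float64(0.0008346867235311077), np.float64(0.0008346867235311245)])
```

Call:
{"op": "carry_out", "data": {"increments": [[0.05,1.3,-0.2,0,0,0,85],[0.1,2.6,-0.4,0,0,0,85],[0.15,3.9,-0.8,0,0,0,85],[0.2,5.2,-1.2,0,0,0,85],[0.2,6.5,-1.6,0,0,0,85]]}}

```text
t: 9.22
eef_pos: [0.4889, 0.2197, 0.1908]
ee_rot: [0.0, 0.679, 0.734, 0.0]
force: [1.5, -1.1, -0.6]
finger_gap: 0.998
```

Call:
{"op": "carry_out", "data": {"increments": [[0,0.73,-0.6,0,0,0,85],[0,0.73,-1.6,0,0,0,85],[0,0.73,-2.8,0,0,0,85],[0,0.73,-3.73,0,0,0,85],[0,0.73,-3.73,0,0,0,70]]}}

```text
t: 9.63
eef_pos: [0.4844, 0.2387, 0.0741]
ee_rot: [-0.002, 0.679, 0.734, -0.005]
force: [-1.3, -0.7, -0.0]
finger_gap: 0.878
```

Call:
{"op": "carry_out", "data": {"increments": [[0,0,0,0,0,0,40],[0,0,0,0,0,0,40],[0,0,0,0,0,0,40],[0,0,0,0,0,0,40],[0,0,0,0,0,0,40]], "force": 40}}

```text
t: 10.05
eef_pos: [0.4895, 0.2401, 0.0808]
ee_rot: [0.001, 0.679, 0.734, 0.001]
force: [0.5, 0.6, -2.2]
finger_gap: 0.574
```

Call:
{"op": "carry_out", "data": {"increments": [[0,0,1.2,0,0,0,40],[0,0,2.5,0,0,0,40],[0,-0.6,3.6,0,0,0,40],[0.6,-1.6,4.0,0,0,0,40],[1.3,-2.7,4.0,0,0,0,40]]}}

```text
t: 10.47
eef_pos: [0.5294, 0.1599, 0.2048]
ee_rot: [0.002, 0.678, 0.735, 0.004]
force: [1.0, 0.3, -1.9]
finger_gap: 0.575
```

Call:
{"op": "carry_out", "data": {"increments": [[0.7,-0.8,0,0,0,0,40],[1.5,-1.6,0,0,0,0,40],[2.2,-2.4,0,0,0,0,40],[2.6,-2.87,0,0,0,0,40],[2.6,-2.87,0,0,0,0,40]]}}

```text
t: 10.88
eef_pos: [0.6087, 0.0695, 0.1999]
ee_rot: [0.002, 0.68, 0.733, 0.001]
force: [0.2, 0.0, -2.1]
finger_gap: 0.571
```

Call:
{"op": "carry_out", "data": {"increments": [[0,0,0,0,0,0,40],[0,0,0,0,0,0,40],[0,0,0,0,0,0,40],[0,0,0,0,0,0,40],[0,0,0,0,0,0,40]]}}

```text
t: 11.3
eef_pos: [0.6048, 0.0739, 0.1994]
ee_rot: [-0.0, 0.678, 0.735, -0.0]
force: [0.4, 0.4, -1.4]
finger_gap: 0.575
```

```bash
python3 - <<'E'
from h import *
np.set_printoptions(precision=4,suppress=True)
s,r=wdet(['vee_a','jaw_grip','vice','housing_1'],fn='w5.png')
print(s['t'],s['eef_pos'],s['ee_rot'],s['finger_gap'])
for c,z in [('vee_a',.03),('jaw_grip',.08),('vice',0),('housing_1',.12)]:
  for u,cf in r[c]: print(c,u,cf,wz(u,s,z))
E
```

```text
11.3 [0.6048 0.0739 0.1994] [-0.0002  0.6784  0.7347 -0.0001] 0.5754064773635881
vee_a [198.2, 189.7] 0.9 [ 0.6212 -0.042   0.03  ]
vee_a [311.4, 184.4] 0.89 [0.607  0.0729 0.03  ]
vee_a [253.5, 189.7] 0.84 [0.6168 0.0164 0.03  ]
vee_a [312.1, 221.3] 0.4 [0.6458 0.0767 0.03  ]
jaw_grip [234.3, 12.5] 0.62 [0.4586 0.0025 0.08  ]
vice [258.1, 179.4] 0.74 [0.6148 0.0159 0.    ]
housing_1 [311.1, 224.9] 0.92 [0.6093 0.0734 0.12  ]
housing_1 [537.4, 101.2] 0.68 [0.4987 0.2363 0.12  ]
```

View pics/w5.png

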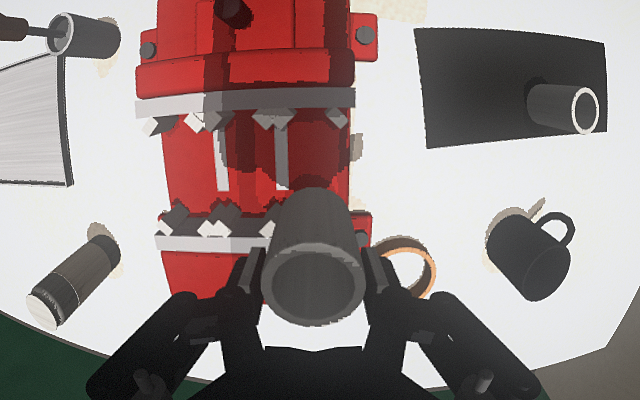

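Call:
{"op": "carry_out", "data": {"increments": [[-0.05,0,-0.7,0,0,0,40],[-0.05,0,-1.4,0,0,0,40],[-0.05,0,-2.0,0,0,0,40],[-0.05,0,-2.5,0,0,0,40],[-0.05,0,-2.7,0,0,0,40]]}}

```text
t: 11.97
eef_pos: [0.6026, 0.0729, 0.116]
ee_rot: [-0.001, 0.679, 0.734, -0.001]
force: [-0.3, 0.2, -2.3]
finger_gap: 0.572
```

Call:
{"op": "carry_out", "data": {"increments": [[0,0,-0.1,0,0,0,40],[0,0,-0.2,0,0,0,40],[0,0,-0.3,0,0,0,40],[0,0,-0.36,0,0,0,40],[0,0,-0.36,0,0,0,40]]}}

```text
t: 12.38
eef_pos: [0.605, 0.073, 0.1088]
ee_rot: [0.001, 0.679, 0.734, 0.001]
force: [-0.2, 0.2, 1.0]
finger_gap: 0.574
```

Call:
{"op": "carry_out", "data": {"increments": [[0,0,0,0,0,0,75],[0,0,0,0,0,0,75],[0,0,0,0,0,0,75],[0,0,0.6,0,0,0,75],[0,0,1.7,0,0,0,75]]}}

```text
t: 12.8
eef_pos: [0.6011, 0.0727, 0.1553]
ee_rot: [-0.003, 0.679, 0.734, -0.003]
force: [-0.4, 0.1, -0.8]
finger_gap: 0.878
```

Call:
{"op": "carry_out", "data": {"increments": [[0,0,1.0,0,0,0,85],[-0.3,0.4,2.0,0,0,0,85],[-0.9,1.4,2.2,0,0,0,85],[-1.5,2.5,2.2,0,0,0,85],[-2.1,3.6,2.2,0,0,0,85]]}}

```text
t: 13.22
eef_pos: [0.5414, 0.1816, 0.2262]
ee_rot: [0.001, 0.68, 0.734, 0.002]
force: [0.3, 1.2, -0.1]
finger_gap: 0.995
```

```bash
python3 - <<'E'
from h import *
np.set_printoptions(precision=4,suppress=True)
s,r=wdet(['vee_a','housing_1'],fn='w6.png')
print(s['t'],s['eef_pos'],s['ee_rot'],s['finger_gap'])
for c,z in [('vee_a',.03),('housing_1',.03),('housing_1',.002)]:
  for u,cf in r[c]: print(c,u,cf,wz(u,s,z))
E
```

```text
13.2167 [0.5414 0.1816 0.2262] [0.0009 0.6796 0.7335 0.0015] 0.9946574045365048
vee_a [171.1, 228.0] 0.67 [0.6188 0.0164 0.03  ]
vee_a [129.2, 226.0] 0.55 [ 0.623  -0.0463  0.03  ]
vee_a [450.6, 136.8] 0.52 [0.486  0.3279 0.03  ]
housing_1 [449.5, 136.7] 0.7 [0.486  0.3265 0.03  ]
housing_1 [214.3, 224.8] 0.68 [0.6088 0.0731 0.03  ]
housing_1 [182.5, 216.2] 0.48 [0.6017 0.0334 0.03  ]
housing_1 [449.5, 136.7] 0.7 [0.4887 0.34   0.002 ]
housing_1 [214.3, 224.8] 0.68 [0.6224 0.064  0.002 ]
housing_1 [182.5, 216.2] 0.48 [0.6146 0.0207 0.002 ]
```

View pics/w6.png

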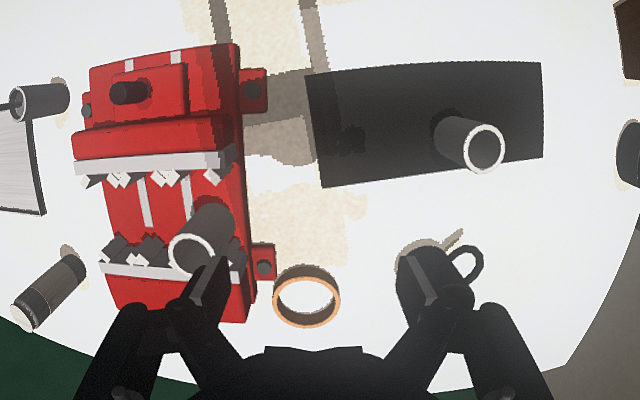

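Call:
{"op": "carry_out", "data": {"increments": [[-0.4,1.1,-0.2,0,0,0,85],[-0.8,2.3,-0.5,0,0,0,85],[-1.2,3.5,-0.8,0,0,0,85],[-1.6,4.7,-1.2,0,0,0,85],[-1.8,5.33,-1.6,0,0,0,85]]}}

```text
t: 13.78
eef_pos: [0.4872, 0.3435, 0.1764]
ee_rot: [-0.0, 0.679, 0.734, 0.001]
force: [0.7, -0.5, 0.1]
finger_gap: 0.994
```

```bash
python3 - <<'E'
from h import *
np.set_printoptions(precision=4,suppress=True)
s,r=wdet(['housing_1'],fn='w7.png')
print(s['t'],s['eef_pos'],s['ee_rot'],s['finger_gap'])
for c,z in [('housing_1',.002)]:
  for u,cf in r[c]: print(c,u,cf,wz(u,s,z))
E
```

```text
13.7833 [0.4872 0.3435 0.1764] [-0.0002  0.6787  0.7344  0.0012] 0.9940260890211591
housing_1 [310.1, 177.7] 0.83 [0.4844 0.3412 0.002 ]
housing_1 [86.9, 263.0] 0.79 [0.6243 0.0429 0.002 ]
housing_1 [13.5, 287.6] 0.4 [ 0.727  -0.1996  0.002 ]
```

View pics/w7.png

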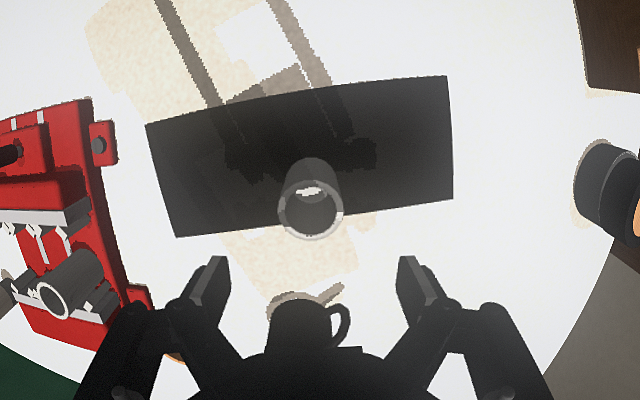

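Call:
{"op": "carry_out", "data": {"increments": [[0,0,-0.8,0,0,0,85],[0,0,-1.7,0,0,0,85],[0,0,-2.6,0,0,0,85],[0,0,-3.1,0,0,0,85],[0,0,-3.24,0,0,0,75]]}}

```text
t: 14.3
eef_pos: [0.4867, 0.3381, 0.0766]
ee_rot: [-0.0, 0.679, 0.734, -0.003]
force: [-0.3, 0.3, -0.4]
finger_gap: 0.886
```

Call:
{"op": "carry_out", "data": {"increments": [[0,0,0,0,0,0,40],[0,0,0,0,0,0,40],[0,0,0,0,0,0,40],[0,0,0,0,0,0,40],[0,0,0,0,0,0,40]], "force": 40}}

```text
t: 14.72
eef_pos: [0.488, 0.341, 0.0805]
ee_rot: [0.0, 0.679, 0.734, 0.001]
force: [-0.3, 0.5, 1.5]
finger_gap: 0.576
```

Call:
{"op": "carry_out", "data": {"increments": [[0,0,1.2,0,0,0,40],[0,0,2.5,0,0,0,40],[0,-0.5,3.7,0,0,0,40],[0.2,-1.6,4.4,0,0,0,40],[0.6,-2.8,4.7,0,0,0,40]]}}

```text
t: 15.13
eef_pos: [0.506, 0.2583, 0.2252]
ee_rot: [0.001, 0.677, 0.736, 0.004]
force: [0.5, -0.2, -2.1]
finger_gap: 0.576
```

Call:
{"op": "carry_out", "data": {"increments": [[0.5,-1.2,0,0,0,0,40],[1.0,-2.4,0,0,0,0,40],[1.5,-3.6,0,0,0,0,40],[2.0,-4.8,0,0,0,0,40],[2.5,-6.0,0,0,0,0,40]]}}

```text
t: 15.55
eef_pos: [0.5802, 0.0751, 0.221]
ee_rot: [0.0, 0.679, 0.734, 0.0]
force: [0.9, 0.8, -1.9]
finger_gap: 0.575
```

Call:
{"op": "carry_out", "data": {"increments": [[0.4,-1.2,0,0,0,0,40],[0.8,-2.4,0,0,0,0,40],[1.2,-3.5,0,0,0,0,40],[1.23,-4.0,0,0,0,0,40],[1.23,-4.0,0,0,0,0,40]]}}

```text
t: 15.97
eef_pos: [0.6177, -0.0472, 0.2205]
ee_rot: [0.001, 0.68, 0.733, -0.0]
force: [-1.1, -0.2, -1.4]
finger_gap: 0.574
```

Call:
{"op": "carry_out", "data": {"increments": [[0,0,0,0,0,0,40],[0,0,0,0,0,0,40],[0,0,0,0,0,0,40],[0,0,0,0,0,0,40],[0,0,0,0,0,0,40]]}}

```text
t: 16.38
eef_pos: [0.6168, -0.0418, 0.2205]
ee_rot: [-0.0, 0.678, 0.735, 0.0]
force: [0.5, -0.4, -1.6]
finger_gap: 0.577
```

```bash
python3 - <<'E'
from h import *
np.set_printoptions(precision=4,suppress=True)
s,r=wdet(['vee_a','jaw_grip','housing_1'],fn='w8.png')
print(s['t'],s['eef_pos'],s['ee_rot'],s['finger_gap'])
for c,z in [('vee_a',.03),('jaw_grip',.08),('housing_1',.143),('housing_1',.03)]:
  for u,cf in r[c]: print(c,u,cf,wz(u,s,z))
E
```

```text
16.3833 [ 0.6168 -0.0418  0.2205] [-0.0001  0.6782  0.7349  0.0001] 0.5766222128604573
vee_a [366.5, 182.0] 0.72 [0.618  0.0149 0.03  ]
vee_a [311.4, 182.0] 0.61 [ 0.6228 -0.0426  0.03  ]
jaw_grip [380.5, 14.1] 0.9 [0.4579 0.0019 0.08  ]
housing_1 [313.3, 216.5] 0.94 [ 0.6139 -0.0414  0.143 ]
housing_1 [421.4, 176.6] 0.86 [0.5793 0.0297 0.143 ]
housing_1 [313.3, 216.5] 0.94 [ 0.6612 -0.0375  0.03  ]
housing_1 [421.4, 176.6] 0.86 [0.6066 0.0747 0.03  ]
```

View pics/w8.png

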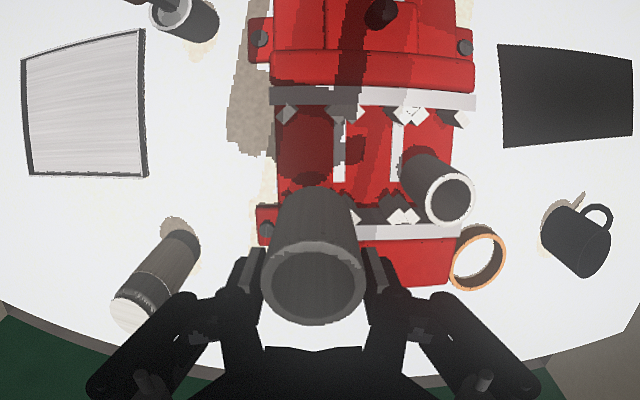

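Call:
{"op": "carry_out", "data": {"increments": [[0,0,-0.9,0,0,0,40],[0,0,-1.8,0,0,0,40],[0,0,-2.6,0,0,0,40],[0,0,-3.1,0,0,0,40],[0,0,-3.35,0,0,0,40]]}}

```text
t: 17.0
eef_pos: [0.6153, -0.0429, 0.1172]
ee_rot: [-0.002, 0.679, 0.734, -0.001]
force: [-0.6, 0.0, -2.4]
finger_gap: 0.575
```

Call:
{"op": "carry_out", "data": {"increments": [[0,0,-0.1,0,0,0,40],[0,0,-0.2,0,0,0,40],[0,0,-0.3,0,0,0,40],[0,0,-0.39,0,0,0,40],[0,0,-0.39,0,0,0,40]]}}

```text
t: 17.42
eef_pos: [0.6176, -0.0433, 0.1087]
ee_rot: [0.001, 0.679, 0.734, 0.0]
force: [0.3, 0.0, -1.6]
finger_gap: 0.575
```

Call:
{"op": "carry_out", "data": {"increments": [[0,0,0,0,0,0,70],[0,0,0,0,0,0,70],[0,0,0,0,0,0,70],[0,0,0.6,0,0,0,70],[0,0,1.7,0,0,0,75]]}}

```text
t: 17.83
eef_pos: [0.6141, -0.0428, 0.156]
ee_rot: [-0.004, 0.679, 0.734, -0.002]
force: [0.5, -0.2, -0.3]
finger_gap: 0.876
```

Call:
{"op": "carry_out", "data": {"increments": [[-0.6,0.1,1.0,0,0,0,75],[-1.8,0.4,1.5,0,0,0,75],[-3.0,0.8,1.5,0,0,0,75],[-4.2,1.2,1.5,0,0,0,60],[-5.3,1.5,1.5,0,0,0,60]]}}

```text
t: 18.25
eef_pos: [0.4561, 0.0024, 0.2049]
ee_rot: [0.0, 0.679, 0.734, 0.0]
force: [-0.6, 0.6, -0.8]
finger_gap: 0.702
```

```bash
python3 - <<'E'
from h import *
np.set_printoptions(precision=4,suppress=True)
s,r=wdet(['vee_a','jaw_grip','housing_1'],fn='w9.png')
print(s['t'],s['eef_pos'],s['ee_rot'],s['finger_gap'])
for c,z in [('vee_a',.03),('jaw_grip',.08),('housing_1',.03)]:
  for u,cf in r[c]: print(c,u,cf,wz(u,s,z))
E
```

```text
18.25 [0.4561 0.0024 0.2049] [0.0004 0.679  0.7342 0.0005] 0.7019105978546644
vee_a [313.2, 311.9] 0.6 [0.6206 0.0158 0.03  ]
jaw_grip [309.6, 197.6] 0.87 [ 0.4566 -0.      0.08  ]
housing_1 [264.8, 308.9] 0.92 [ 0.6217 -0.0432  0.03  ]
housing_1 [360.2, 306.6] 0.6 [0.609 0.072 0.03 ]
```

View pics/w9.png

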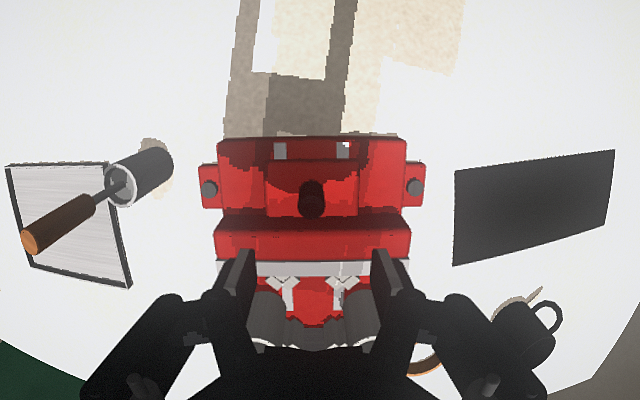

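Call:
{"op": "carry_out", "data": {"increments": [[0,0,-1.1,0,0,0,60],[0,0,-2.2,0,0,0,60],[0,0,-3.2,0,0,0,60],[0,0,-3.7,0,0,0,60],[0,0,-3.7,0,0,0,50]]}}

```text
t: 18.87
eef_pos: [0.4577, 0.0015, 0.0902]
ee_rot: [-0.002, 0.679, 0.734, -0.002]
force: [-0.3, -0.6, 0.0]
finger_gap: 0.593
```

Call:
{"op": "carry_out", "data": {"increments": [[0,0,0,0,0,0,15],[0,0,0,0,0,0,15],[0,0,0,0,0,0,15],[0,0,0,0,0,0,15],[0,0,0,0,0,0,15]], "force": 25}}

```text
t: 19.28
eef_pos: [0.4602, 0.0011, 0.0943]
ee_rot: [0.002, 0.679, 0.734, 0.001]
force: [3.5, -4.3, -1.5]
finger_gap: 0.25
```

Call:
{"op": "carry_out", "data": {"increments": [[0.3,0.03,0,0,0,0,15],[0.6,0.05,0,0,0,0,15],[0.9,0.07,0,0,0,0,15],[1.15,0.1,0,0,0,0,15],[1.3,0.11,0,0,0,0,15]]}}

```text
t: 19.7
eef_pos: [0.4963, 0.0044, 0.0942]
ee_rot: [-0.0, 0.679, 0.734, -0.001]
force: [-4.8, -4.9, 7.0]
finger_gap: 0.249
```

Call:
{"op": "carry_out", "data": {"increments": [[0.1,0.01,0,0,0,0,15],[0.2,0.02,0,0,0,0,15],[0.3,0.03,0,0,0,0,15],[0.4,0.04,0,0,0,0,15],[0.4,0.04,0,0,0,0,15]]}}

```text
t: 20.12
eef_pos: [0.5077, 0.0053, 0.0942]
ee_rot: [-0.0, 0.679, 0.734, -0.001]
force: [-4.1, -6.2, 5.5]
finger_gap: 0.248
```

Call:
{"op": "carry_out", "data": {"increments": [[0.05,0,0,0,0,0,15],[0.1,0.01,0,0,0,0,15],[0.15,0.01,0,0,0,0,15],[0.2,0.02,0,0,0,0,15],[0.2,0.02,0,0,0,0,15]]}}

```text
t: 20.53
eef_pos: [0.5108, 0.0056, 0.0941]
ee_rot: [-0.002, 0.678, 0.735, -0.003]
force: [-9.3, -7.2, 11.9]
finger_gap: 0.245
```

Call:
{"op": "carry_out", "data": {"increments": [[0.1,0.01,0,0,0,0,15],[0.2,0.01,0,0,0,0,15],[0.3,0.02,0,0,0,0,15],[0.3,0.02,0,0,0,0,15],[0.3,0.02,0,0,0,0,15]]}}

```text
t: 20.95
eef_pos: [0.5128, 0.0058, 0.0932]
ee_rot: [-0.006, 0.678, 0.735, -0.008]
force: [-20.7, -9.4, 18.5]
finger_gap: 0.248
```

```bash
python3 - <<'E'
from h import *
np.set_printoptions(precision=4,suppress=True)
s,r=wdet(['jaw_grip','housing_1'],fn='w10.png')
print(s['t'],s['eef_pos'],s['force'],s['finger_gap'])
for c,z in [('jaw_grip',.08),('housing_1',.03)]:
  for u,cf in r[c]: print(c,u,cf,wz(u,s,z))
save('scene','s10.png');save('top','t10.png')
a=cv2.imread('pics/s10.png');b=cv2.imread('pics/t10.png')
cv2.imwrite('pics/c10.png',np.hstack([cv2.resize(a[170:300,240:400],(480,390)),cv2.resize(b[150:280,260:367],(320,390))]))
E
```

```text
20.95 [0.5128 0.0058 0.0932] [-20.6586  -9.4413  18.5325] 0.24781526058499845
jaw_grip [314.2, 266.0] 0.76 [0.5094 0.0065 0.08  ]
```

View pics/w10.png

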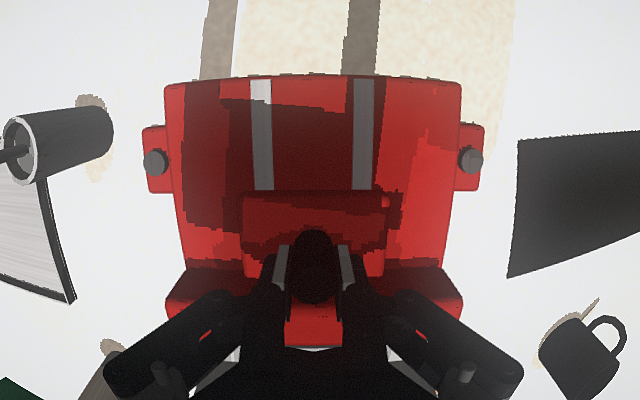

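View pics/c10.png

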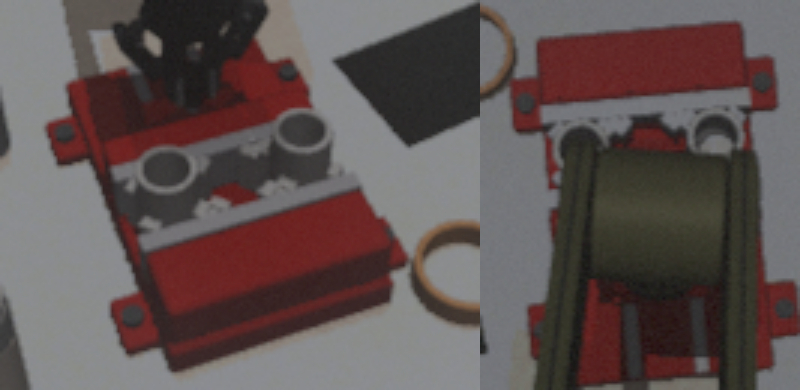

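Call:
{"op": "carry_out", "data": {"increments": [[-0.15,0,0,0,0,0,15],[-0.25,0,0,0,0,0,15],[-0.25,0,0,0,0,0,15],[-0.25,0,0,0,0,0,50],[-0.25,0,0,0,0,0,60]]}}

```text
t: 21.62
eef_pos: [0.5164, 0.0077, 0.0938]
ee_rot: [0.0, 0.679, 0.734, 0.001]
force: [0.1, 1.2, 0.6]
finger_gap: 0.521
```

Call:
{"op": "carry_out", "data": {"increments": [[0,0,0,0,0,0,60],[0,0,0.3,0,0,0,60],[0,0,1.2,0,0,0,60],[-0.3,-0.2,2.4,0,0,0,75],[-0.9,-0.8,3.4,0,0,0,75]]}}

```text
t: 22.03
eef_pos: [0.4919, -0.0152, 0.1974]
ee_rot: [0.001, 0.678, 0.735, 0.001]
force: [0.9, -1.0, 0.8]
finger_gap: 0.88
```

```bash
python3 - <<'E'
from h import *
np.set_printoptions(precision=4,suppress=True)
s,r=wdet(['vee_a','jaw_grip','housing_1'],fn='w11.png')
print(s['t'],s['eef_pos'],s['ee_rot'],s['finger_gap'])
for c,z in [('vee_a',.03),('jaw_grip',.08),('housing_1',.03)]:
  for u,cf in r[c]: print(c,u,cf,wz(u,s,z))
E
```

```text
22.0333 [ 0.4919 -0.0152  0.1974] [0.0008 0.678  0.735  0.0015] 0.880127663200527
vee_a [326.8, 292.0] 0.75 [0.6194 0.0113 0.03  ]
jaw_grip [340.3, 219.4] 0.55 [0.5071 0.0092 0.08  ]
housing_1 [381.8, 291.2] 0.92 [0.6153 0.0749 0.03  ]
housing_1 [277.9, 291.2] 0.8 [ 0.6231 -0.0442  0.03  ]
```

View pics/w11.png

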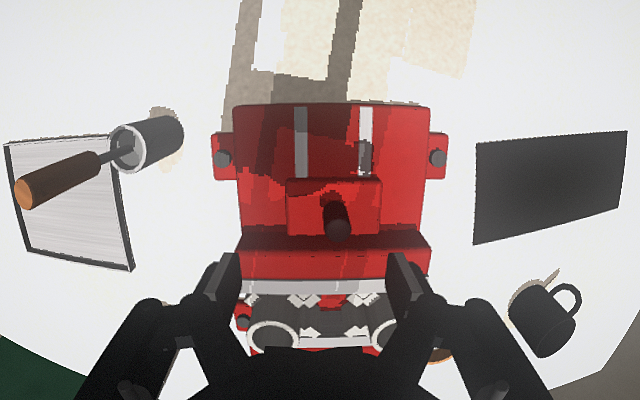

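Call:
{"op": "carry_out", "data": {"increments": [[-0.3,-0.4,1.2,0,0,0,75],[-0.8,-1.1,2.2,0,0,0,75],[-1.3,-1.9,3.1,0,0,0,75],[-1.7,-2.7,3.5,0,0,0,75],[-2.0,-3.5,3.5,0,0,0,75]]}}

```text
t: 22.65
eef_pos: [0.4305, -0.1222, 0.3023]
ee_rot: [0.002, 0.678, 0.735, 0.001]
force: [1.4, -0.5, -0.1]
finger_gap: 0.878
```

```bash
python3 - <<'E'
from h import *
np.set_printoptions(precision=4,suppress=True)
s,r=wdet(['brush_grip','brush','pot','brush_tip'],fn='w12.png')
print(s['t'],s['eef_pos'],s['ee_rot'],s['finger_gap'])
for c,z in [('brush_grip',.168),('pot',.0),('pot',.085)]:
  for u,cf in r[c]: print(c,u,cf,wz(u,s,z))
save('top','t12.png');save('scene','s12.png')
a=cv2.imread('pics/t12.png');b=cv2.imread('pics/s12.png');
cv2.imwrite('pics/c12.png',np.hstack([cv2.resize(a[230:290,360:430],(400,343)),cv2.resize(b[150:230,200:270],(350,400))[:343]]))
E
```

```text
22.65 [ 0.4305 -0.1222  0.3023] [0.0019 0.6784 0.7347 0.001 ] 0.8779855911153323
brush_grip [250.7, 217.2] 0.84 [ 0.4574 -0.1759  0.168 ]
pot [274.1, 170.9] 0.93 [ 0.4584 -0.175   0.    ]
pot [274.1, 170.9] 0.93 [ 0.4355 -0.1655  0.085 ]
```

View pics/w12.png

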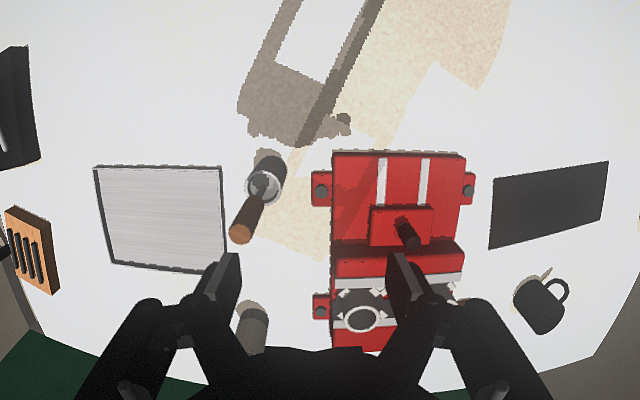

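View pics/c12.png

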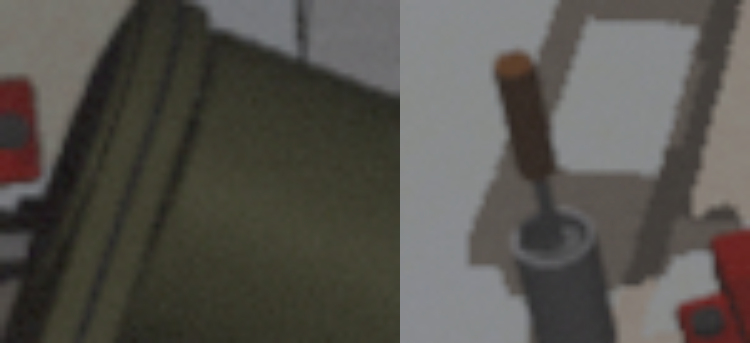

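```bash
python3 - <<'E'
from h import *
np.set_printoptions(precision=4,suppress=True)
s=dict(arm.read_state()); s['eef_pos']=np.array([ 0.4305,-0.1222,0.3023]);s['ee_rot']=np.array([0.0019,0.6784,0.7347,0.001])
for n,w,sc,t in [('top end',(240,234),(222.8,162.5),(399.2,258.5)),('handle bot',(260,199),(227.2,185),None),('rim',(265,187),(231.2,198),(389.5,259.5)),('grip',(250.7,217.2),(224.8,174),None)]:
    rs=[wray(w,s),ray('scene',sc)]+([ray('top',t)] if t else [])
    print(n,*tri(rs)); 
    if t: print(tri(rs[1:])[0])
E
```

```text
top end [ 0.4578 -0.178   0.2022] [np.float64(0.00023029304029388144), np.float64(0.0010681002415854034), np.float64(0.0008487752178995409)]
[ 0.4579 -0.1779  0.2023]
handle bot [ 0.4553 -0.1767  0.1252] [np.float64(0.0022407085770960312), np.float64(0.0022407085770960607)]
rim [ 0.4574 -0.1757  0.0794] [np.float64(0.0003831496408017138), np.float64(0.0006747775095025071), np.float64(0.0010243199603267397)]
[ 0.4577 -0.1755  0.0798]
grip [ 0.4585 -0.1774  0.1656] [np.float64(0.0010368249771013148), np.float64(0.001036824977101293)]
```

Call:
{"op": "carry_out", "data": {"increments": [[0.5,-1.0,0,0,0,0,60],[0.95,-1.88,0,0,0,0,60],[0.95,-1.88,-1.0,0,0,0,60],[0.95,-1.88,-2.2,0,0,0,60],[0.95,-1.88,-3.3,0,0,0,60]]}}

```text
t: 23.42
eef_pos: [0.4591, -0.1774, 0.1996]
ee_rot: [0.0, 0.679, 0.735, 0.0]
force: [0.2, 0.2, -0.8]
finger_gap: 0.699
```

Call:
{"op": "carry_out", "data": {"increments": [[0,0,-0.6,0,0,0,55],[0,0,-0.95,0,0,0,50],[0,0,-0.95,0,0,0,10],[0,0,-0.95,0,0,0,10],[0,0,-0.95,0,0,0,10]], "force": 40}}

```text
t: 23.83
eef_pos: [0.4589, -0.1775, 0.173]
ee_rot: [0.0, 0.678, 0.735, 0.0]
force: [0.6, 0.7, -0.5]
finger_gap: 0.223
```

Call:
{"op": "carry_out", "data": {"increments": [[0,0,0,0,0,0,10],[0,0,0,0,0,0,10],[0,0,0,0,0,0,10],[0,0,0,0,0,0,10],[0,0,0,0,0,0,10]]}}

```text
t: 24.25
eef_pos: [0.4581, -0.178, 0.173]
ee_rot: [0.0, 0.679, 0.734, 0.0]
force: [1.1, 0.6, -0.1]
finger_gap: 0.222
```

Call:
{"op": "carry_out", "data": {"increments": [[0,0,0.8,0,0,0,10],[0,0,1.8,0,0,0,10],[0,0,2.9,0,0,0,10],[0,0,4.0,0,0,0,10],[0,0,4.9,0,0,0,10]]}}

```text
t: 24.67
eef_pos: [0.4582, -0.1781, 0.3222]
ee_rot: [0.001, 0.679, 0.734, 0.0]
force: [-0.2, 0.1, -0.0]
finger_gap: 0.221
```

Call:
{"op": "carry_out", "data": {"increments": [[0.5,0.8,0,0,0,0,10],[1.1,1.8,0,0,0,0,10],[1.7,2.8,0,0,0,0,10],[2.3,3.8,0,0,0,0,10],[2.9,4.8,0,0,0,0,10]]}}

```text
t: 25.08
eef_pos: [0.5454, -0.0327, 0.32]
ee_rot: [0.0, 0.679, 0.734, 0.0]
force: [0.6, -1.0, -1.1]
finger_gap: 0.221
```

Call:
{"op": "carry_out", "data": {"increments": [[0.6,0.9,0,0,0,0,10],[1.2,1.8,0,0,0,0,10],[1.8,2.8,0,0,0,0,10],[2.25,3.57,0,0,0,0,10],[2.25,3.57,0,0,0,0,10]]}}

```text
t: 25.5
eef_pos: [0.6149, 0.0778, 0.319]
ee_rot: [-0.0, 0.677, 0.736, 0.002]
force: [0.6, -1.2, -0.6]
finger_gap: 0.223
```

Call:
{"op": "carry_out", "data": {"increments": [[0,0,0,0,0,0,10],[0,0,0,0,0,0,10],[0,0,0,0,0,0,10],[0,0,0,0,0,0,10],[0,0,0,0,0,0,10]]}}

```text
t: 25.92
eef_pos: [0.6121, 0.0721, 0.3199]
ee_rot: [0.0, 0.679, 0.734, -0.0]
force: [1.1, 0.3, -0.9]
finger_gap: 0.223
```

```bash
python3 - <<'E'
from h import *
np.set_printoptions(precision=4,suppress=True)
s,r=wdet(['brush_tip','housing_1','vee_a'],fn='w13.png')
print(s['t'],s['eef_pos'],s['ee_rot'],s['finger_gap'],s['force'])
for c,z in [('brush_tip',.153),('housing_1',.03),('vee_a',.03)]:
  for u,cf in r[c]: print(c,u,cf,wz(u,s,z))
save('scene','s13.png');save('top','t13.png')
for c in ['scene','top']:print(c,[(x['uv'],x['conf']) for x in arm.landmark_of(c,'brush_tip')])
a=cv2.imread('pics/s13.png')
cv2.imwrite('pics/s13c.png',cv2.resize(a[130:300,240:400],(753,800))[:600])
E
```

```text
25.9167 [0.6121 0.0721 0.3199] [ 0.0001  0.6794  0.7337 -0.    ] 0.22348722197786733 [ 1.0869  0.2512 -0.9186]
brush_tip [311.2, 181.4] 0.55 [0.6106 0.0706 0.153 ]
housing_1 [227.8, 160.2] 0.84 [ 0.6243 -0.0445  0.03  ]
housing_1 [311.2, 158.1] 0.69 [0.614  0.0701 0.03  ]
vee_a [268.7, 156.9] 0.67 [0.6163 0.0127 0.03  ]
vee_a [227.2, 158.5] 0.55 [ 0.6219 -0.0454  0.03  ]
scene [([341.2, 198.8], 0.8), ([441.2, 235.9], 0.27)]
top [([290.4, 196.2], 0.43)]
```

View pics/w13.png

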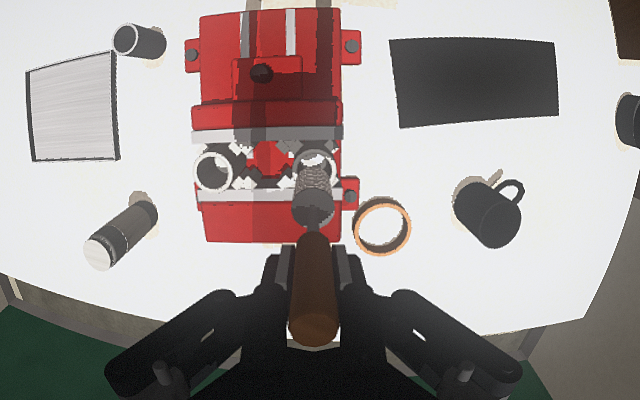

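View pics/s13c.png

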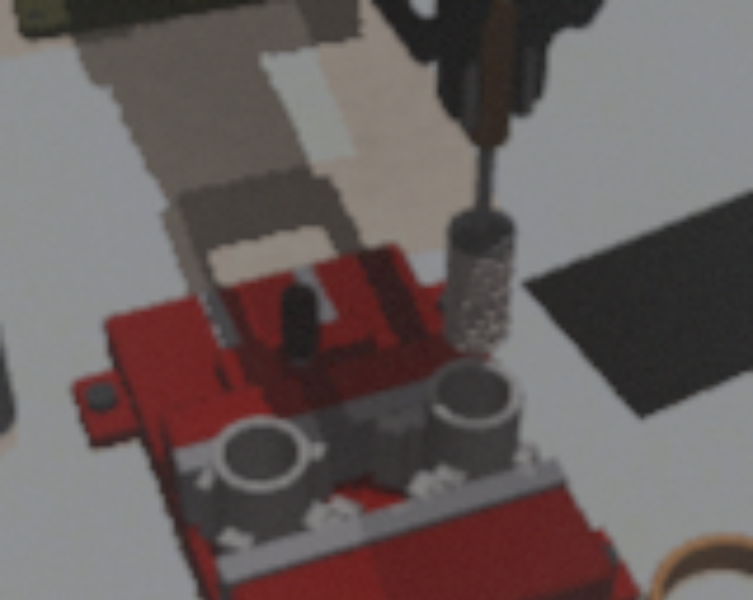

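View pics/t13.png

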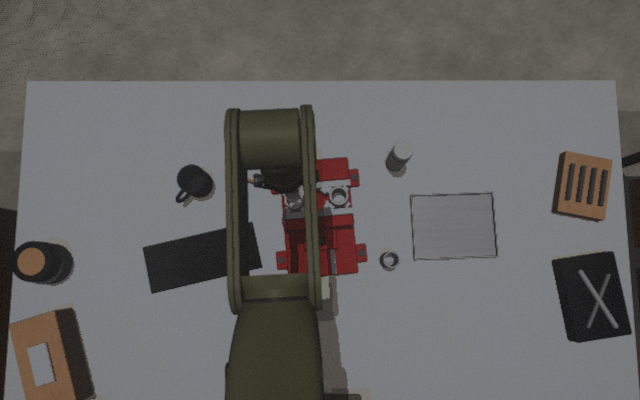

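```bash
python3 - <<'E'
from h import *
np.set_printoptions(precision=4,suppress=True)
print('rim from scene',at_z('scene',(341.4,212.5),.11), 'c rim', at_z('scene',(240+263/4.706,130+455/4.706),.11))
for z in(.14,.153): print('tip',z,at_z('scene',(341.2,203.5),z),at_z('scene',(341.2,199),z),proj('scene',(.6125,.073,z)))
a=cv2.imread('pics/w13.png');cv2.imwrite('pics/w13c.png',cv2.resize(a[120:260,180:360],None,fx=4.2,fy=4.2,interpolation=cv2.INTER_CUBIC))
E
```

```text
rim from scene [0.6111 0.076  0.11  ] c rim [ 0.6248 -0.0406  0.11  ]
tip 0.14 [0.6092 0.0749 0.14  ] [0.595  0.0796 0.14  ] [340.851  204.6392]
tip 0.153 [0.6209 0.0706 0.153 ] [0.6069 0.0752 0.153 ] [341.0559 200.8204]
```

View pics/w13c.png

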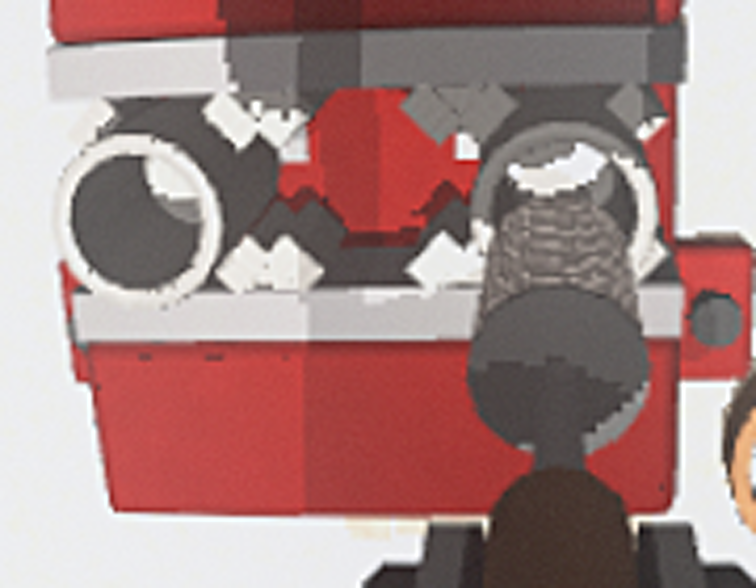

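```bash
python3 - <<'E'
from h import *
np.set_printoptions(precision=4,suppress=True)
s=dict(arm.read_state()); s['eef_pos']=np.array([ 0.6121,0.0721,0.3199]);s['ee_rot']=np.array([0.0001,0.6794,0.7337,0])
print(wz((314.3,169.5),s,.11),wz((213.1,171.7),s,.11))
# brush lines: bristle top center at 153+74 =.227, axis expected
print('bristle top',wz((180+558/4.2,120+368/4.2),s,.227),'tip side mid',wz((180+563/4.2,120+215/4.2),s,.153))
E
```

```text
[0.6094 0.0737 0.11  ] [ 0.6196 -0.0403  0.11  ]
bristle top [0.6088 0.0721 0.227 ] tip side mid [0.6003 0.0726 0.153 ]
```

```bash
python3 - <<'E'
from h import *
a=cv2.imread('pics/s13.png');b=cv2.imread('pics/w13.png')
c=arm.get_calibration('wrist');K=np.array(c['intrinsics']);T=np.array(c['tool_from_camera'])
def wproj(p,pos,q):
    Rt=R.from_quat([q[1],q[2],q[3],q[0]]).as_matrix();t=Rt.T@(np.array(p)-pos);d=T[:3,:3].T@(t-T[:3,3])
    th=np.arctan2(np.hypot(d[0],d[1]),d[2]);ph=np.arctan2(d[1],d[0]);return np.array([K[0,2]+K[0,0]*th*np.cos(ph),K[1,2]+K[1,1]*th*np.sin(ph)])
pos=np.array([ 0.6121,0.0721,0.3199]);q=[0.0001,0.6794,0.7337,0]
A=cv2.resize(a[130:300,260:400],None,fx=4,fy=4,interpolation=cv2.INTER_CUBIC)
B=cv2.resize(b[120:300,230:400],None,fx=3.7,fy=3.7,interpolation=cv2.INTER_CUBIC)
def circ(x,y,z,r,n=40): return [(x+r*np.cos(t),y+r*np.sin(t),z) for t in np.linspace(0,2*np.pi,n)]
def dr(x0,y0,x1,y1,col):
    # axis at z=.315 (x0,y0), at z=.153 (x1,y1)
    f=lambda z:(x1+(x0-x1)*(z-.153)/.162,y1+(y0-y1)*(z-.153)/.162)
    for z,r in [(.153,.0165),(.227,.0165)]:
        x,y=f(z)
        P=circ(x,y,z,r)
        cv2.polylines(A,[np.int32([(proj('scene',p)-[260,130])*4 for p in P])],True,col,1)
        cv2.polylines(B,[np.int32([(wproj(p,pos,q)-[230,120])*3.7 for p in P])],True,col,1)
dr(.6127,.0723,.6127,.0723,(0,255,0))
P=circ(.610,.0745,.11,.025)
cv2.polylines(A,[np.int32([(proj('scene',p)-[260,130])*4 for p in P])],True,(255,255,0),1)
cv2.polylines(B,[np.int32([(wproj(p,pos,q)-[230,120])*3.7 for p in P])],True,(255,255,0),1)
cv2.imwrite('pics/ovA.png',A[:600]);cv2.imwrite('pics/ovB.png',B[:600])
E
```

```text
(no output)
```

View pics/ovA.png

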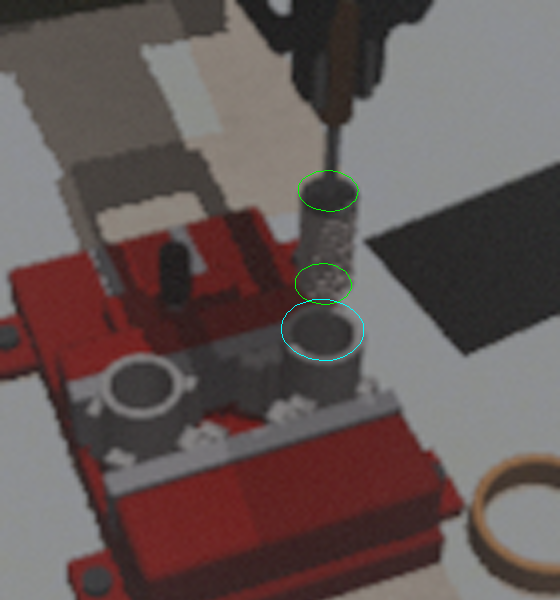

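View pics/ovB.png

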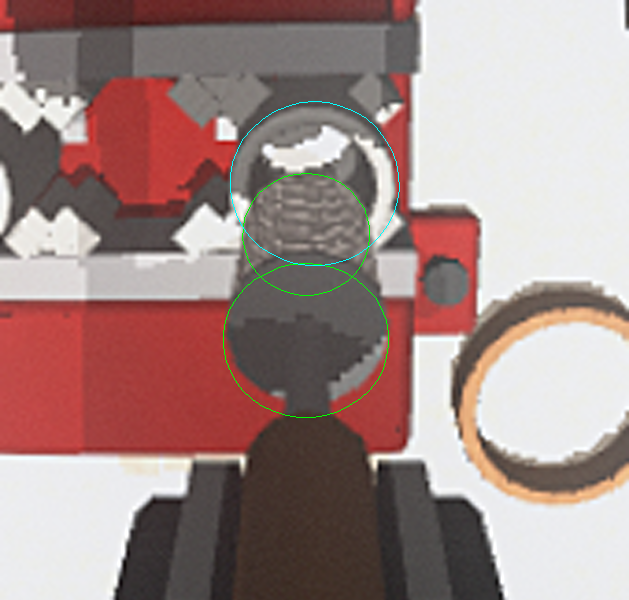

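Call:
{"op": "carry_out", "data": {"increments": [[-0.05,0.05,-0.5,0,0,0,10],[-0.05,0.05,-1.0,0,0,0,10],[-0.05,0.05,-1.5,0,0,0,10],[-0.05,0.05,-1.8,0,0,0,10],[-0.05,0.05,-2.1,0,0,0,10]], "force": 50}}

```text
t: 26.73
eef_pos: [0.6108, 0.0748, 0.2557]
ee_rot: [-0.0, 0.679, 0.734, -0.0]
force: [0.0, -0.2, 0.2]
finger_gap: 0.225
```

Call:
{"op": "carry_out", "data": {"increments": [[0,0,-0.4,0,0,0,10],[0,0,-0.8,0,0,0,10],[0,0,-1.2,0,0,0,10],[0,0,-1.5,0,0,0,10],[0,0,-1.55,0,0,0,10]]}}

```text
t: 27.15
eef_pos: [0.6101, 0.0746, 0.2083]
ee_rot: [-0.001, 0.679, 0.734, -0.001]
force: [-0.8, -0.1, -0.7]
finger_gap: 0.22
```

Call:
{"op": "carry_out", "data": {"increments": [[0,0,0,0,0,0,10],[0,0,0,0,0,0,10],[0,0,0,0,0,0,10],[0,0,0,0,0,0,10],[0,0,0,0,0,0,10]]}}

```text
t: 27.57
eef_pos: [0.6114, 0.0747, 0.2109]
ee_rot: [0.0, 0.679, 0.734, 0.001]
force: [0.3, 0.8, 0.1]
finger_gap: 0.216
```

```bash
python3 - <<'E'
from h import *
np.set_printoptions(precision=4,suppress=True)
s=arm.read_state();print(s['t'],s['eef_pos'],s['force'],s['finger_gap'])
save('wrist','w14.png');save('scene','s14.png')
a=cv2.imread('pics/s14.png');b=cv2.imread('pics/w14.png')
cv2.imwrite('pics/c14.png',np.hstack([cv2.resize(a[130:300,240:400],(400,425)),cv2.resize(b[130:300,200:360],(400,425))]))
E
```

```text
27.5667 [0.6114 0.0747 0.2109] [0.3172 0.8326 0.0797] 0.21627799565419356
```

View pics/c14.png

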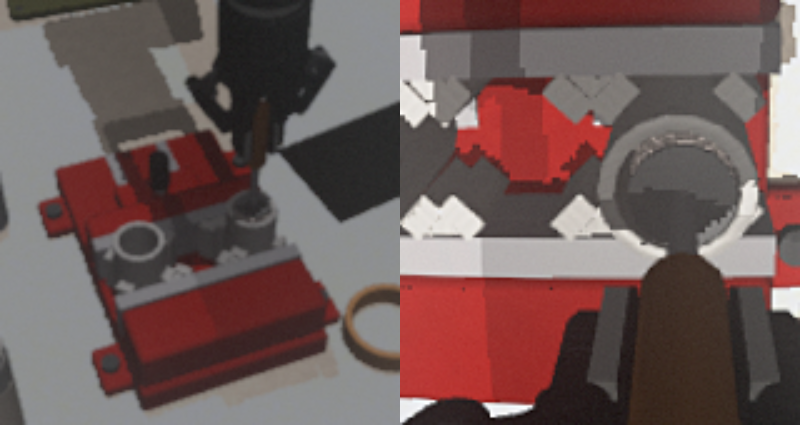

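Call:
{"op": "carry_out", "data": {"increments": [[0,0,-0.05,0,0,0,10],[0,0,-0.1,0,0,0,10],[0,0,-0.13,0,0,0,10],[0,0,-0.13,0,0,0,10],[0,0,-0.13,0,0,0,10]]}}

```text
t: 28.08
eef_pos: [0.6112, 0.0747, 0.2066]
ee_rot: [0.0, 0.679, 0.734, 0.0]
force: [0.6, -1.2, 3.5]
finger_gap: 0.216
```

Call:
{"op": "carry_out", "data": {"increments": [[0,0,0.6,0,0,0,10],[0,0,1.3,0,0,0,10],[0,0,1.85,0,0,0,10],[0,0,1.85,0,0,0,10],[0,0,1.85,0,0,0,10]]}}

```text
t: 28.5
eef_pos: [0.6115, 0.0747, 0.2621]
ee_rot: [0.001, 0.679, 0.734, 0.001]
force: [0.7, -0.1, -0.7]
finger_gap: 0.22
```

Call:
{"op": "carry_out", "data": {"increments": [[0,0,-0.5,0,0,0,10],[0,0,-1.0,0,0,0,10],[0,0,-1.5,0,0,0,10],[0,0,-1.75,0,0,0,10],[0,0,-1.8,0,0,0,10]]}}

```text
t: 28.92
eef_pos: [0.6101, 0.0746, 0.2059]
ee_rot: [-0.001, 0.679, 0.734, -0.001]
force: [-0.5, -0.3, 7.0]
finger_gap: 0.221
```

Call:
{"op": "carry_out", "data": {"increments": [[0,0,-0.03,0,0,0,10],[0,0,-0.06,0,0,0,10],[0,0,-0.06,0,0,0,10],[0,0,-0.06,0,0,0,10],[0,0,-0.06,0,0,0,10]]}}

```text
t: 29.33
eef_pos: [0.6104, 0.0746, 0.206]
ee_rot: [-0.0, 0.679, 0.734, -0.0]
force: [-0.9, -0.4, 6.0]
finger_gap: 0.218
```

Call:
{"op": "carry_out", "data": {"increments": [[0,0,0.9,0,0,0,10],[0,0,1.9,0,0,0,10],[0,0,2.9,0,0,0,10],[0,0,3.5,0,0,0,10],[0,-0.5,3.6,0,0,0,10]]}}

```text
t: 29.75
eef_pos: [0.6127, 0.0616, 0.3173]
ee_rot: [0.002, 0.678, 0.735, 0.003]
force: [1.1, -0.4, -1.0]
finger_gap: 0.221
```

Call:
{"op": "carry_out", "data": {"increments": [[0.1,-1.1,0,0,0,0,10],[0.2,-2.2,0,0,0,0,10],[0.35,-3.2,0,0,0,0,10],[0.35,-3.39,0,0,0,0,10],[0.35,-3.39,0,0,0,0,10]]}}

```text
t: 30.17
eef_pos: [0.6206, -0.0451, 0.3115]
ee_rot: [-0.001, 0.68, 0.733, -0.001]
force: [-0.1, 1.0, -0.9]
finger_gap: 0.22
```

Call:
{"op": "carry_out", "data": {"increments": [[0,0,0,0,0,0,10],[0,0,0,0,0,0,10],[0,0,0,0,0,0,10],[0,0,0,0,0,0,10],[0,0,0,0,0,0,10]]}}

```text
t: 30.58
eef_pos: [0.6215, -0.041, 0.314]
ee_rot: [-0.0, 0.678, 0.735, 0.0]
force: [-0.9, 0.5, -0.7]
finger_gap: 0.215
```

```bash
cat >> h.py <<'E'
_c=arm.get_calibration('wrist');_K=np.array(_c['intrinsics']);_T=np.array(_c['tool_from_camera'])
def wproj(p,s):
    q=s['ee_rot'];Rt=R.from_quat([q[1],q[2],q[3],q[0]]).as_matrix();t=Rt.T@(np.array(p)-s['eef_pos']);d=_T[:3,:3].T@(t-_T[:3,3])
    th=np.arctan2(np.hypot(d[0],d[1]),d[2]);ph=np.arctan2(d[1],d[0]);return np.array([_K[0,2]+_K[0,0]*th*np.cos(ph),_K[1,2]+_K[1,1]*th*np.sin(ph)])
def circ(x,y,z,r,n=40): return [(x+r*np.cos(t),y+r*np.sin(t),z) for t in np.linspace(0,2*np.pi,n)]
def overlay(s,ws,ss,circles,fn,wb=(200,120,400,300),sb=(220,130,400,300)):
    a=cv2.imread('pics/'+ws);b=cv2.imread('pics/'+ss)
    f=min(400/(wb[2]-wb[0]),400/(wb[3]-wb[1]));g=min(400/(sb[2]-sb[0]),400/(sb[3]-sb[1]))
    A=cv2.resize(a[wb[1]:wb[3],wb[0]:wb[2]],None,fx=f,fy=f,interpolation=cv2.INTER_CUBIC)
    B=cv2.resize(b[sb[1]:sb[3],sb[0]:sb[2]],None,fx=g,fy=g,interpolation=cv2.INTER_CUBIC)
    for c,col in circles:
        P=circ(*c)
        cv2.polylines(A,[np.int32([(wproj(p,s)-wb[:2])*f for p in P])],True,col,1)
        cv2.polylines(B,[np.int32([(proj('scene',p)-sb[:2])*g for p in P])],True,col,1)
    h=max(A.shape[0],B.shape[0]);o=np.zeros((h,A.shape[1]+B.shape[1],3),np.uint8);o[:A.shape[0],:A.shape[1]]=A;o[:B.shape[0],A.shape[1]:]=B
    cv2.imwrite('pics/'+fn,o)
E
python3 - <<'E'
from h import *
np.set_printoptions(precision=4,suppress=True)
s=arm.read_state();print(s['t'],s['eef_pos'],s['force'])
save('wrist','w15.png');save('scene','s15.png')
x,y,z=s['eef_pos'];z-=.1665
overlay(s,'w15.png','s15.png',[((x,y,z,.0165),(0,255,0)),((x,y,z+.074,.0165),(0,255,0)),((.6215,-.0415,.11,.025),(255,255,0)),((.6215,-.0415,.11,.019),(255,255,0))],'c15.png')
E
```

```text
30.5833 [ 0.6215 -0.041   0.314 ] [-0.8873  0.4632 -0.6602]
```

View pics/c15.png

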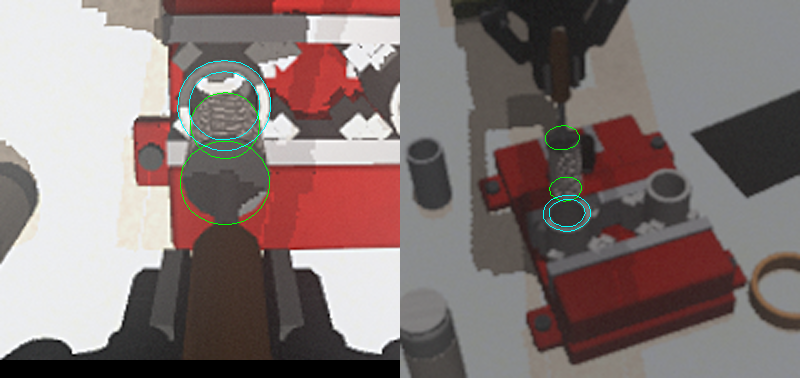

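Call:
{"op": "carry_out", "data": {"increments": [[0,0,-0.5,0,0,0,10],[0,0,-1.0,0,0,0,10],[0,0,-1.4,0,0,0,10],[0,0,-1.7,0,0,0,10],[0,0,-2.0,0,0,0,10]]}}

```text
t: 31.1
eef_pos: [0.6215, -0.0417, 0.2533]
ee_rot: [-0.0, 0.679, 0.734, -0.0]
force: [0.7, 0.1, -0.5]
finger_gap: 0.22
```

Call:
{"op": "carry_out", "data": {"increments": [[0,0,-0.4,0,0,0,10],[0,0,-0.8,0,0,0,10],[0,0,-1.2,0,0,0,10],[0,0,-1.5,0,0,0,10],[0,0,-1.58,0,0,0,10]]}}

```text
t: 31.52
eef_pos: [0.6215, -0.0419, 0.2059]
ee_rot: [-0.0, 0.679, 0.734, -0.0]
force: [-1.5, -0.1, 7.3]
finger_gap: 0.218
```

Call:
{"op": "carry_out", "data": {"increments": [[0,0,-0.02,0,0,0,10],[0,0,-0.02,0,0,0,10],[0,0,-0.02,0,0,0,10],[0,0,-0.02,0,0,0,10],[0,0,-0.02,0,0,0,10]]}}

```text
t: 31.93
eef_pos: [0.6217, -0.042, 0.2061]
ee_rot: [0.0, 0.679, 0.734, 0.0]
force: [-0.1, -0.0, -0.6]
finger_gap: 0.218
```

Call:
{"op": "carry_out", "data": {"increments": [[0,0,0.6,0,0,0,10],[0,0,1.3,0,0,0,10],[0,0,1.85,0,0,0,10],[0,0,1.85,0,0,0,10],[0,0,1.85,0,0,0,10]]}}

```text
t: 32.35
eef_pos: [0.6221, -0.0421, 0.2623]
ee_rot: [0.001, 0.679, 0.734, 0.001]
force: [-0.6, -1.0, -1.2]
finger_gap: 0.222
```

Call:
{"op": "carry_out", "data": {"increments": [[0,0,-0.5,0,0,0,10],[0,0,-1.0,0,0,0,10],[0,0,-1.5,0,0,0,10],[0,0,-1.75,0,0,0,10],[0,0,-1.82,0,0,0,10]]}}

```text
t: 32.77
eef_pos: [0.6205, -0.0418, 0.2053]
ee_rot: [-0.001, 0.679, 0.734, -0.001]
force: [-0.9, 0.6, 10.1]
finger_gap: 0.218
```

Call:
{"op": "carry_out", "data": {"increments": [[0,0,-0.03,0,0,0,10],[0,0,-0.03,0,0,0,10],[0,0,-0.03,0,0,0,10],[0,0,-0.03,0,0,0,10],[0,0,-0.03,0,0,0,10]]}}

```text
t: 33.18
eef_pos: [0.6214, -0.042, 0.2054]
ee_rot: [-0.0, 0.679, 0.734, -0.0]
force: [-0.2, 0.2, -0.5]
finger_gap: 0.221
```

```bash
python3 - <<'E'
from h import *
np.set_printoptions(precision=4,suppress=True)
s=dict(arm.read_state()); s['eef_pos']=np.array([ 0.6121,0.0721,0.3199]);s['ee_rot']=np.array([0.0001,0.6794,0.7337,0])
f=lambda u,v:wz((180+u/4.2,120+v/4.2),s,.076)
for p in [(241,146),(283,148),(258,236),(285,236),(437,143),(448,232)]: print(p,f(*p))
# fresh view: post
s2=arm.read_state();im=save('wrist','w16.png');save('scene','s16.png')
print([ (x['uv'],x['conf'],wz(x['uv'],s2,.08)) for x in arm.landmark_of('wrist','jaw_grip')])
overlay(s2,'w16.png','s16.png',[((.616-.1077,.0165-.0086,.10,.011),(0,255,0)),((.616-.1077,.0165-.0086,.06,.011),(0,255,0)),((.6105,.0745,.11,.025),(255,255,0)),((.6215,-.0415,.11,.025),(255,255,0))],'c16.png',wb=(200,0,450,300))
E
```

```text
(241, 146) [ 0.6059 -0.0199  0.076 ]
(283, 148) [ 0.6058 -0.0074  0.076 ]
(258, 236) [ 0.6326 -0.0145  0.076 ]
(285, 236) [ 0.6321 -0.0063  0.076 ]
(437, 143) [0.6016 0.037  0.076 ]
(448, 232) [0.6275 0.0416 0.076 ]
[([387.0, 65.8], 0.64, array([0.5086, 0.0075, 0.08  ]))]
```

View pics/c16.png

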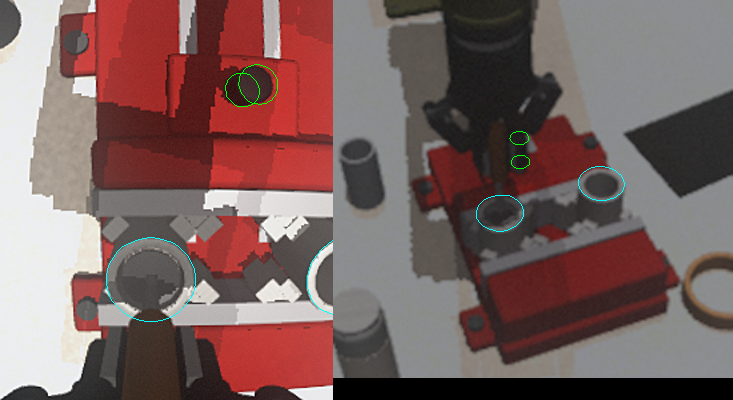

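Call:
{"op": "carry_out", "data": {"increments": [[0,0,0.9,0,0,0,10],[0,0,1.9,0,0,0,10],[0,0,2.9,0,0,0,10],[-0.2,-0.1,3.6,0,0,0,10],[-1.0,-0.7,3.9,0,0,0,10]]}}

```text
t: 33.75
eef_pos: [0.5963, -0.0616, 0.3265]
ee_rot: [0.004, 0.678, 0.735, 0.003]
force: [0.8, -1.7, -0.2]
finger_gap: 0.22
```

Call:
{"op": "carry_out", "data": {"increments": [[-1.0,-0.8,0,0,0,0,10],[-2.0,-1.6,0,0,0,0,10],[-3.0,-2.5,0,0,0,0,10],[-4.0,-3.3,0,0,0,0,10],[-4.45,-3.8,0,0,0,0,10]]}}

```text
t: 34.17
eef_pos: [0.4545, -0.1784, 0.3229]
ee_rot: [-0.0, 0.679, 0.734, -0.001]
force: [-0.6, 0.8, -1.5]
finger_gap: 0.221
```

Call:
{"op": "carry_out", "data": {"increments": [[0,0,0,0,0,0,10],[0,0,0,0,0,0,10],[0,0,0,0,0,0,10],[0,0,0,0,0,0,10],[0,0,0,0,0,0,10]]}}

```text
t: 34.58
eef_pos: [0.459, -0.1764, 0.3227]
ee_rot: [-0.0, 0.678, 0.735, 0.0]
force: [-0.4, -0.0, -1.3]
finger_gap: 0.218
```

```bash
python3 - <<'E'
from h import *
np.set_printoptions(precision=4,suppress=True)
s=arm.read_state();print(s['t'],s['eef_pos'],s['force'])
save('wrist','w17.png');save('scene','s17.png')
x,y,z=s['eef_pos'];z-=.165
overlay(s,'w17.png','s17.png',[((x,y,z,.0165),(0,255,0)),((x,y,z+.074,.0165),(0,255,0)),((.4575,-.1757,.085,.022),(255,255,0)),((.4575,-.1757,.085,.018),(255,255,0)),((.4575,-.1757,0,.022),(255,0,255))],'c17.png',wb=(220,100,420,280),sb=(180,120,300,240))
E
```

```text
34.5833 [ 0.459  -0.1764  0.3227] [-0.4249 -0.0364 -1.3474]
```

View pics/c17.png

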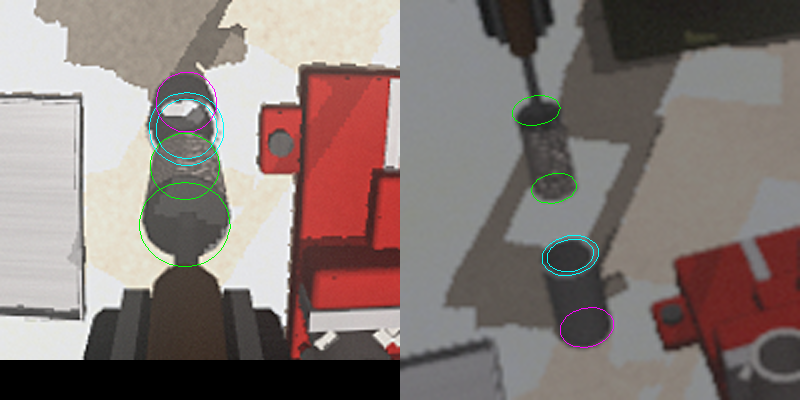

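Call:
{"op": "carry_out", "data": {"increments": [[-0.02,0,-0.7,0,0,0,10],[-0.02,0,-1.4,0,0,0,10],[-0.02,0,-2.0,0,0,0,10],[-0.02,0,-2.4,0,0,0,10],[-0.02,0,-2.8,0,0,0,10]]}}

```text
t: 35.1
eef_pos: [0.4576, -0.1763, 0.2377]
ee_rot: [-0.001, 0.678, 0.735, -0.0]
force: [-0.2, -0.1, -1.1]
finger_gap: 0.217
```

Call:
{"op": "carry_out", "data": {"increments": [[0,0,-0.5,0,0,0,10],[0,0,-1.0,0,0,0,10],[0,0,-1.5,0,0,0,10],[0,0,-1.9,0,0,0,10],[0,0,-2.1,0,0,0,10]]}}

```text
t: 35.52
eef_pos: [0.457, -0.1762, 0.1742]
ee_rot: [-0.001, 0.679, 0.735, -0.0]
force: [-0.8, 0.6, 0.0]
finger_gap: 0.222
```

Call:
{"op": "carry_out", "data": {"increments": [[0,0,-0.08,0,0,0,10],[0,0,-0.13,0,0,0,10],[0,0,-0.13,0,0,0,10],[0,0,-0.13,0,0,0,10],[0,0,-0.13,0,0,0,10]]}}

```text
t: 35.93
eef_pos: [0.458, -0.1772, 0.1727]
ee_rot: [0.001, 0.679, 0.734, 0.0]
force: [-0.5, 0.2, -0.3]
finger_gap: 0.22
```

Call:
{"op": "carry_out", "data": {"increments": [[0,0,0,0,0,0,45],[0,0,0,0,0,0,50],[0,0,0,0,0,0,60],[0,0,0,0,0,0,60],[0,0,0.7,0,0,0,60]], "force": 30}}

```text
t: 36.35
eef_pos: [0.455, -0.1759, 0.1902]
ee_rot: [-0.004, 0.679, 0.734, -0.001]
force: [-0.5, 0.2, 0.0]
finger_gap: 0.702
```

Call:
{"op": "carry_out", "data": {"increments": [[0,0,1.0,0,0,0,70],[0,0,2.1,0,0,0,70],[0,0,3.1,0,0,0,70],[0.3,0.7,3.6,0,0,0,70],[0.8,1.8,3.6,0,0,0,70]]}}

```text
t: 36.77
eef_pos: [0.4833, -0.1255, 0.3057]
ee_rot: [0.005, 0.68, 0.733, 0.001]
force: [1.3, -0.7, -0.9]
finger_gap: 0.82
```

```bash
python3 - <<'E'
from h import *
np.set_printoptions(precision=4,suppress=True)
s=arm.read_state();print(s['t'],s['eef_pos'],s['force'])
save('wrist','w18.png');save('scene','s18.png')
r=arm.landmark_of('wrist','jaw_grip');print([(x['uv'],x['conf'],wz(x['uv'],s,.08)) for x in r])
overlay(s,'w18.png','s18.png',[((.458,-.177,.204,.01),(0,255,0)),((.458,-.177,.132,.01),(0,255,0)),((.4575,-.1757,.085,.022),(255,255,0))],'c18.png',wb=(160,80,400,320),sb=(180,120,300,240))
E
```

```text
36.7667 [ 0.4833 -0.1255  0.3057] [ 1.2961 -0.7479 -0.9283]
[]
```

View pics/c18.png

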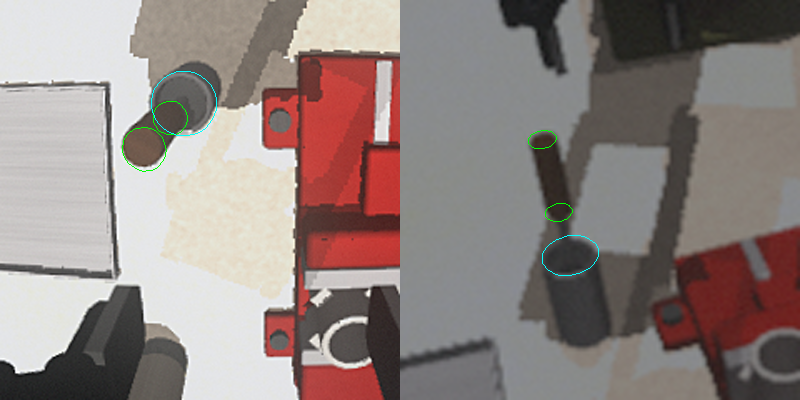

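Call:
{"op": "carry_out", "data": {"increments": [[0.2,1.0,-0.2,0,0,0,60],[0.4,2.0,-0.9,0,0,0,60],[0.6,3.0,-1.7,0,0,0,60],[0.8,3.9,-2.5,0,0,0,60],[0.9,4.34,-3.3,0,0,0,60]]}}

```text
t: 37.33
eef_pos: [0.5083, 0.009, 0.2008]
ee_rot: [-0.0, 0.679, 0.735, 0.0]
force: [0.4, -0.1, 1.7]
finger_gap: 0.705
```

```bash
python3 - <<'E'
from h import *
np.set_printoptions(precision=4,suppress=True)
s,r=wdet(['jaw_grip','housing_1'],fn='w19.png')
print(s['t'],s['eef_pos'])
for c,z in [('jaw_grip',.08),('housing_1',.03)]:
  for u,cf in r[c]: print(c,u,cf,wz(u,s,z))
E
```

```text
37.3333 [0.5083 0.009  0.2008]
jaw_grip [309.7, 199.0] 0.86 [0.5084 0.0068 0.08  ]
jaw_grip [159.9, 312.0] 0.68 [ 0.6535 -0.1484  0.08  ]
housing_1 [258.7, 275.3] 0.87 [ 0.6212 -0.0427  0.03  ]
housing_1 [362.3, 278.5] 0.7 [0.6163 0.0736 0.03  ]
housing_1 [554.0, 167.9] 0.24 [0.4641 0.2975 0.03  ]
```

Call:
{"op": "carry_out", "data": {"increments": [[0,0,-0.9,0,0,0,60],[0,0,-1.8,0,0,0,60],[0,0,-2.7,0,0,0,60],[0,0,-3.4,0,0,0,60],[0,0,-3.6,0,0,0,50]]}}

```text
t: 37.9
eef_pos: [0.5071, 0.0056, 0.0924]
ee_rot: [-0.001, 0.679, 0.734, -0.001]
force: [-1.0, -0.2, -0.2]
finger_gap: 0.591
```

Call:
{"op": "carry_out", "data": {"increments": [[0,0,0,0,0,0,15],[0,0,0,0,0,0,15],[0,0,0,0,0,0,15],[0,0,0,0,0,0,15],[0,0,0,0,0,0,15]], "force": 25}}

```text
t: 38.32
eef_pos: [0.5097, 0.0056, 0.0956]
ee_rot: [0.002, 0.679, 0.734, 0.0]
force: [0.7, -6.3, -3.1]
finger_gap: 0.246
```

Call:
{"op": "carry_out", "data": {"increments": [[-0.4,-0.03,0,0,0,0,15],[-0.8,-0.06,0,0,0,0,15],[-1.2,-0.1,0,0,0,0,15],[-1.6,-0.13,0,0,0,0,15],[-1.9,-0.15,0,0,0,0,15]]}}

```text
t: 38.73
eef_pos: [0.4548, 0.0008, 0.0956]
ee_rot: [0.004, 0.679, 0.735, 0.002]
force: [5.5, -7.5, -11.3]
finger_gap: 0.248
```

Call:
{"op": "carry_out", "data": {"increments": [[-0.1,-0.01,0,0,0,0,15],[-0.2,-0.02,0,0,0,0,15],[-0.3,-0.02,0,0,0,0,15],[-0.3,-0.02,0,0,0,0,15],[-0.3,-0.02,0,0,0,0,15]]}}

```text
t: 39.15
eef_pos: [0.4462, 0.0, 0.0956]
ee_rot: [0.004, 0.679, 0.735, 0.001]
force: [4.5, -8.5, -9.7]
finger_gap: 0.251
```

Call:
{"op": "carry_out", "data": {"increments": [[0,0.1,0,0,0,0,45],[0,0.1,0,0,0,0,60],[0,0.1,0,0,0,0,60],[0,0.1,0.7,0,0,0,60],[0,0.1,1.8,0,0,0,70]]}}

```text
t: 39.57
eef_pos: [0.4399, 0.0055, 0.1468]
ee_rot: [-0.003, 0.679, 0.734, -0.002]
force: [0.3, 0.4, -0.3]
finger_gap: 0.816
```

Call:
{"op": "carry_out", "data": {"increments": [[0.6,0,1.0,0,0,0,75],[1.5,0.3,1.9,0,0,0,75],[2.5,0.8,2.2,0,0,0,75],[3.4,1.4,2.2,0,0,0,75],[4.2,2.0,2.2,0,0,0,75]]}}

```text
t: 39.98
eef_pos: [0.5709, 0.0659, 0.2166]
ee_rot: [0.002, 0.679, 0.734, 0.002]
force: [0.0, -0.6, -0.5]
finger_gap: 0.875
```

```bash
python3 - <<'E'
from h import *
np.set_printoptions(precision=4,suppress=True)
s,r=wdet(['jaw_grip','housing_1','vee_a'],fn='w20.png')
print(s['t'],s['eef_pos'],s['ee_rot'])
for c,z in [('jaw_grip',.08),('housing_1',.03),('vee_a',.03)]:
  for u,cf in r[c]: print(c,u,cf,wz(u,s,z))
E
```

```text
39.9833 [0.5709 0.0659 0.2166] [0.0018 0.679  0.7341 0.0019]
jaw_grip [244.4, 40.3] 0.77 [0.4454 0.0009 0.08  ]
housing_1 [210.9, 214.6] 0.87 [ 0.6222 -0.0429  0.03  ]
housing_1 [121.6, 265.1] 0.72 [ 0.7097 -0.1811  0.03  ]
housing_1 [315.9, 215.8] 0.62 [0.6138 0.0727 0.03  ]
housing_1 [32.1, 143.6] 0.2 [ 0.5453 -0.3223  0.03  ]
vee_a [260.4, 217.1] 0.68 [0.6202 0.0132 0.03  ]
```

View pics/w20.png

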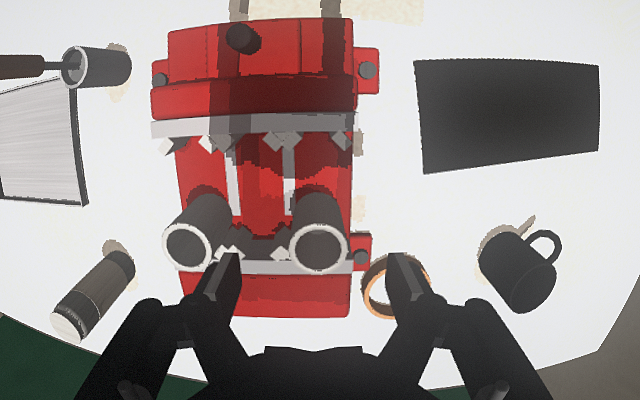

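Call:
{"op": "carry_out", "data": {"increments": [[0.8,0.15,0,0,0,0,80],[1.42,0.27,-0.6,0,0,0,80],[1.42,0.27,-1.5,0,0,0,80],[1.42,0.27,-2.5,0,0,0,80],[1.42,0.27,-3.2,0,0,0,80]]}}

```text
t: 40.6
eef_pos: [0.6087, 0.0724, 0.1161]
ee_rot: [-0.001, 0.679, 0.734, -0.001]
force: [-0.9, 0.2, -0.9]
finger_gap: 0.936
```

Call:
{"op": "carry_out", "data": {"increments": [[0,0,-0.15,0,0,0,80],[0,0,-0.3,0,0,0,60],[0,0,-0.3,0,0,0,40],[0,0,-0.3,0,0,0,40],[0,0,-0.3,0,0,0,40]], "force": 40}}

```text
t: 41.02
eef_pos: [0.6113, 0.0729, 0.1105]
ee_rot: [0.001, 0.679, 0.734, 0.0]
force: [-0.6, -1.3, -1.7]
finger_gap: 0.561
```

Call:
{"op": "carry_out", "data": {"increments": [[0,0,0,0,0,0,40],[0,0,0.2,0,0,0,40],[0,0,0.8,0,0,0,40],[0,0,1.8,0,0,0,40],[0,0,2.9,0,0,0,40]]}}

```text
t: 41.43
eef_pos: [0.6099, 0.0733, 0.1959]
ee_rot: [-0.001, 0.679, 0.734, -0.001]
force: [1.2, -0.3, -2.9]
finger_gap: 0.566
```

Call:
{"op": "carry_out", "data": {"increments": [[0,-1.0,0.7,0,0,0,40],[0,-2.2,1.1,0,0,0,40],[0,-3.5,1.1,0,0,0,40],[-0.1,-4.8,1.1,0,0,0,40],[-0.2,-6.1,1.1,0,0,0,40]]}}

```text
t: 41.85
eef_pos: [0.6054, -0.1111, 0.2306]
ee_rot: [0.001, 0.679, 0.735, 0.001]
force: [-0.1, -0.1, -2.7]
finger_gap: 0.565
```

Call:
{"op": "carry_out", "data": {"increments": [[-0.1,-1.3,0,0,0,0,40],[-0.2,-2.6,0,0,0,0,40],[-0.3,-3.9,0,0,0,0,40],[-0.5,-5.2,0,0,0,0,40],[-0.8,-6.4,0,0,0,0,40]]}}

```text
t: 42.27
eef_pos: [0.5814, -0.3042, 0.2298]
ee_rot: [0.001, 0.679, 0.734, 0.0]
force: [0.6, 0.9, -1.5]
finger_gap: 0.569
```

Call:
{"op": "carry_out", "data": {"increments": [[-0.3,-1.0,0,0,0,0,40],[-0.6,-2.0,0,0,0,0,40],[-0.9,-3.0,0,0,0,0,40],[-1.0,-3.6,0,0,0,0,40],[-1.0,-3.6,0,0,0,0,40]]}}

```text
t: 42.68
eef_pos: [0.5502, -0.4144, 0.2294]
ee_rot: [0.001, 0.68, 0.733, -0.001]
force: [0.4, -0.2, -1.1]
finger_gap: 0.572
```

```bash
python3 - <<'E'
from h import *
np.set_printoptions(precision=4,suppress=True)
s,r=wdet(['tray','housing_1'],fn='w21.png')
print(s['t'],s['eef_pos'],s['ee_rot'],s['qpos'],s['finger_gap'])
for c,z in [('tray',.0),('housing_1',.15),('housing_1',.03)]:
  for u,cf in r[c]: print(c,u,cf,wz(u,s,z))
E
```

```text
42.6833 [ 0.5502 -0.4144  0.2294] [ 0.0014  0.6804  0.7329 -0.0008] [-0.706   0.4822  1.2876 -0.0017  1.3691 -2.3507] 0.5723169080828275
tray [358.9, 174.7] 0.97 [ 0.5547 -0.3607  0.    ]
housing_1 [557.1, 243.4] 0.7 [ 0.5627 -0.186   0.15  ]
housing_1 [312.3, 222.2] 0.62 [ 0.5526 -0.4146  0.15  ]
housing_1 [557.1, 243.4] 0.7 [ 0.6218 -0.0437  0.03  ]
housing_1 [312.3, 222.2] 0.62 [ 0.6056 -0.4114  0.03  ]
```

View pics/w21.png

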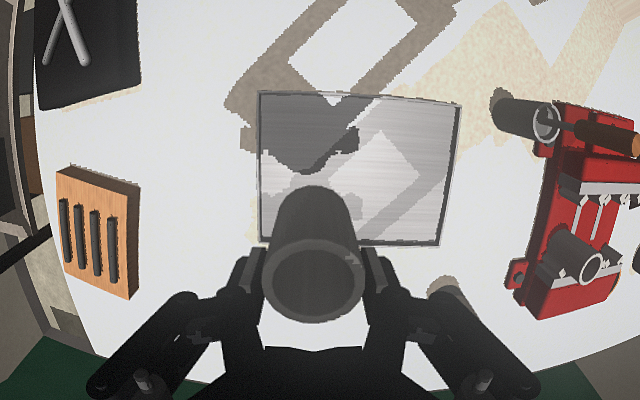

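Call:
{"op": "carry_out", "data": {"increments": [[0,0,-1.0,0,0,0,40],[0,0,-2.0,0,0,0,40],[0,0,-3.0,0,0,0,40],[0,0,-3.8,0,0,0,40],[0,0,-4.3,0,0,0,40]]}}

```text
t: 43.25
eef_pos: [0.5505, -0.4063, 0.097]
ee_rot: [-0.003, 0.678, 0.735, 0.0]
force: [-0.2, -0.9, -1.6]
finger_gap: 0.566
```

Call:
{"op": "carry_out", "data": {"increments": [[0,0,-0.15,0,0,0,40],[0,0,-0.3,0,0,0,40],[0,0,-0.45,0,0,0,40],[0,0,-0.57,0,0,0,40],[0,0,-0.57,0,0,0,40]]}}

```text
t: 43.67
eef_pos: [0.5519, -0.41, 0.0838]
ee_rot: [0.001, 0.679, 0.734, 0.0]
force: [-0.2, 0.2, -1.6]
finger_gap: 0.567
```

Call:
{"op": "carry_out", "data": {"increments": [[0,0,-0.04,0,0,0,40],[0,0,-0.08,0,0,0,40],[0,0,-0.08,0,0,0,40],[0,0,-0.08,0,0,0,40],[0,0,-0.08,0,0,0,40]]}}

```text
t: 44.08
eef_pos: [0.5519, -0.4103, 0.0834]
ee_rot: [0.002, 0.679, 0.734, 0.0]
force: [-2.2, 2.8, 6.8]
finger_gap: 0.564
```

Contact with the tray floor. Release and go for the second housing.

Call:
{"op": "carry_out", "data": {"increments": [[0,0,0,0,0,0,75],[0,0,0,0,0,0,75],[0,0,0,0,0,0,75],[0,0,0.6,0,0,0,75],[0,0,1.7,0,0,0,75]]}}

```text
t: 44.5
eef_pos: [0.5484, -0.4078, 0.1273]
ee_rot: [-0.005, 0.679, 0.734, -0.0]
force: [0.4, -0.2, -0.7]
finger_gap: 0.877
```

Call:
{"op": "carry_out", "data": {"increments": [[0,0,1.2,0,0,0,75],[0,0.2,2.4,0,0,0,75],[0.3,1.2,2.8,0,0,0,75],[0.7,2.4,2.8,0,0,0,75],[1.1,3.6,2.8,0,0,0,75]]}}

```text
t: 44.92
eef_pos: [0.5849, -0.3022, 0.2177]
ee_rot: [0.002, 0.68, 0.733, 0.0]
force: [0.8, 0.0, -1.1]
finger_gap: 0.879
```

Call:
{"op": "carry_out", "data": {"increments": [[0.2,1.3,0,0,0,0,75],[0.4,2.6,0,0,0,0,75],[0.6,3.9,0,0,0,0,75],[0.8,5.2,0,0,0,0,75],[0.9,6.4,0,0,0,0,75]]}}

```text
t: 45.33
eef_pos: [0.6115, -0.1076, 0.2155]
ee_rot: [0.0, 0.679, 0.734, 0.0]
force: [0.4, 0.2, 0.1]
finger_gap: 0.881
```

```bash
python3 - <<'E'
from h import *
np.set_printoptions(precision=4,suppress=True)
s,r=wdet(['housing_1'],fn='w22.png')
print(s['t'],s['eef_pos'],s['ee_rot'])
for c,z in [('housing_1',.03),('housing_1',.003)]:
  for u,cf in r[c]: print(c,u,cf,wz(u,s,z))
E
```

```text
45.3333 [ 0.6115 -0.1076  0.2155] [0.0002 0.6788 0.7343 0.0003]
housing_1 [374.3, 190.1] 0.62 [ 0.6196 -0.0425  0.03  ]
housing_1 [78.7, 114.0] 0.6 [ 0.5494 -0.3927  0.03  ]
housing_1 [374.3, 190.1] 0.62 [ 0.6279 -0.0361  0.003 ]
housing_1 [78.7, 114.0] 0.6 [ 0.5514 -0.4176  0.003 ]
```

View pics/w22.png

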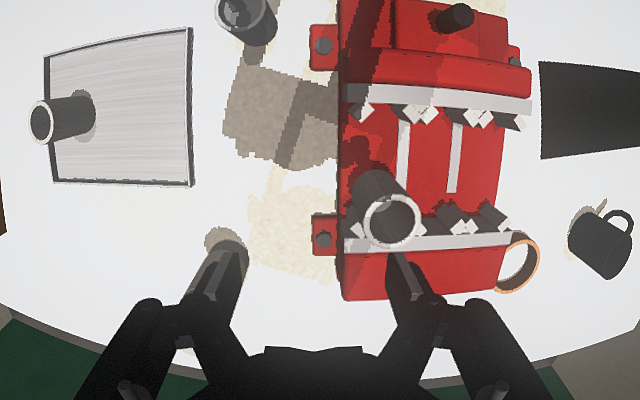

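Call:
{"op": "carry_out", "data": {"increments": [[0.2,1.1,0,0,0,0,80],[0.33,2.1,-0.2,0,0,0,80],[0.33,2.24,-0.9,0,0,0,80],[0.33,2.24,-1.9,0,0,0,80],[0.33,2.24,-2.8,0,0,0,80]]}}

```text
t: 45.85
eef_pos: [0.6217, -0.0425, 0.1313]
ee_rot: [0.001, 0.678, 0.735, 0.0]
force: [-0.2, 0.7, -0.3]
finger_gap: 0.937
```

Call:
{"op": "carry_out", "data": {"increments": [[0,0,-0.4,0,0,0,80],[0,0,-0.75,0,0,0,70],[0,0,-0.75,0,0,0,40],[0,0,-0.75,0,0,0,40],[0,0,-0.75,0,0,0,40]]}}

```text
t: 46.27
eef_pos: [0.6212, -0.0433, 0.1097]
ee_rot: [0.0, 0.679, 0.734, -0.0]
force: [-0.9, -1.7, -2.1]
finger_gap: 0.573
```

Call:
{"op": "carry_out", "data": {"increments": [[0,0,0,0,0,0,40],[0,0,0.2,0,0,0,40],[0,0,0.8,0,0,0,40],[0,0,1.8,0,0,0,40],[0,0,2.9,0,0,0,40]]}}

```text
t: 46.68
eef_pos: [0.6201, -0.0424, 0.1965]
ee_rot: [-0.001, 0.679, 0.734, -0.0]
force: [1.0, -0.8, -1.3]
finger_gap: 0.572
```

Call:
{"op": "carry_out", "data": {"increments": [[0,-0.9,0.8,0,0,0,40],[-0.1,-2.1,0.8,0,0,0,40],[-0.2,-3.4,0.8,0,0,0,40],[-0.5,-4.6,0.8,0,0,0,40],[-0.9,-5.8,0.8,0,0,0,40]]}}

```text
t: 47.1
eef_pos: [0.5949, -0.2183, 0.222]
ee_rot: [0.002, 0.679, 0.735, 0.001]
force: [0.1, 0.6, -1.8]
finger_gap: 0.574
```

Call:
{"op": "carry_out", "data": {"increments": [[-0.5,-1.0,0,0,0,0,40],[-1.0,-2.0,0,0,0,0,40],[-1.37,-2.9,0,0,0,0,40],[-1.37,-2.97,0,0,0,0,40],[-1.37,-2.97,0,0,0,0,40]]}}

```text
t: 47.52
eef_pos: [0.5526, -0.3078, 0.2213]
ee_rot: [0.001, 0.68, 0.733, 0.0]
force: [0.7, 0.8, -1.5]
finger_gap: 0.573
```

```bash
python3 - <<'E'
from h import *
np.set_printoptions(precision=4,suppress=True)
s,r=wdet(['tray','housing_1'],fn='w23.png')
print(s['t'],s['eef_pos'],s['ee_rot'],s['finger_gap'])
for c,z in [('tray',.0),('housing_1',.14),('housing_1',.003)]:
  for u,cf in r[c]: print(c,u,cf,wz(u,s,z))
E
```

```text
47.5167 [ 0.5526 -0.3078  0.2213] [0.0012 0.6801 0.7331 0.0003] 0.5730313842742687
tray [265.1, 164.0] 0.9 [ 0.5507 -0.3622  0.    ]
housing_1 [313.5, 222.4] 0.65 [ 0.556  -0.3069  0.14  ]
housing_1 [508.9, 245.1] 0.61 [ 0.568  -0.1394  0.14  ]
housing_1 [313.5, 222.4] 0.65 [ 0.6168 -0.3024  0.003 ]
housing_1 [508.9, 245.1] 0.61 [ 0.637  -0.0195  0.003 ]
```

View pics/w23.png

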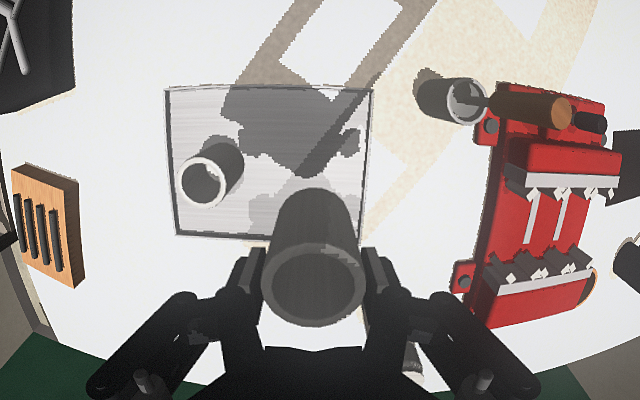

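Call:
{"op": "carry_out", "data": {"increments": [[0,0,-1.0,0,0,0,40],[0,0,-2.0,0,0,0,40],[0,0,-2.9,0,0,0,40],[0,0,-3.6,0,0,0,40],[0,0,-4.1,0,0,0,40]]}}

```text
t: 48.08
eef_pos: [0.5526, -0.3032, 0.0949]
ee_rot: [-0.002, 0.678, 0.735, -0.0]
force: [0.4, -0.6, -1.6]
finger_gap: 0.571
```

Call:
{"op": "carry_out", "data": {"increments": [[0,0,-0.15,0,0,0,40],[0,0,-0.3,0,0,0,40],[0,0,-0.45,0,0,0,40],[0,0,-0.53,0,0,0,40],[0,0,-0.53,0,0,0,40]]}}

```text
t: 48.5
eef_pos: [0.5537, -0.3058, 0.0819]
ee_rot: [0.001, 0.679, 0.734, 0.0]
force: [0.3, -0.0, -1.0]
finger_gap: 0.572
```

Call:
{"op": "carry_out", "data": {"increments": [[0,0,-0.04,0,0,0,40],[0,0,-0.05,0,0,0,40],[0,0,-0.05,0,0,0,40],[0,0,-0.05,0,0,0,40],[0,0,-0.05,0,0,0,40]]}}

```text
t: 48.92
eef_pos: [0.5538, -0.306, 0.0816]
ee_rot: [0.001, 0.679, 0.734, 0.001]
force: [-1.5, 3.3, 6.8]
finger_gap: 0.575
```

Call:
{"op": "carry_out", "data": {"increments": [[0,0,0,0,0,0,75],[0,0,0,0,0,0,75],[0,0,0,0,0,0,75],[0,0,0.6,0,0,0,75],[0,0,1.7,0,0,0,75]]}}

```text
t: 49.33
eef_pos: [0.5499, -0.3041, 0.1269]
ee_rot: [-0.005, 0.679, 0.734, -0.001]
force: [-0.0, -0.3, -0.2]
finger_gap: 0.874
```

Call:
{"op": "carry_out", "data": {"increments": [[0,0,1.2,0,0,0,75],[0,0,2.5,0,0,0,75],[0,0.1,3.8,0,0,0,75],[0,0.7,4.8,0,0,0,75],[0,1.5,5.2,0,0,0,75]]}}

```text
t: 49.75
eef_pos: [0.5549, -0.2632, 0.2922]
ee_rot: [0.005, 0.68, 0.733, 0.001]
force: [0.8, -0.1, 0.6]
finger_gap: 0.876
```

```bash
python3 - <<'E'
from h import *
np.set_printoptions(precision=4,suppress=True)
s,r=wdet(['tray','housing_1','jaw_grip','brush_grip','pot'],fn='w24.png')
print(s['t'],s['eef_pos'],s['force'])
for c,z in [('tray',.0),('housing_1',.003),('jaw_grip',.08),('brush_grip',.168),('pot',0)]:
  for u,cf in r[c]: print(c,u,cf,wz(u,s,z))
save('scene','s24.png');save('top','t24.png')
for c in ['tape','spray_can','mug']:
    a=arm.landmark_of('top',c);b=arm.landmark_of('scene',c);print(c,a[0]['uv'] if a else 0,b[0]['uv'] if b else 0)
E
```

```text
49.75 [ 0.5549 -0.2632  0.2922] [ 0.7715 -0.093   0.6403]
tray [244.3, 151.8] 0.63 [ 0.5569 -0.3587  0.    ]
housing_1 [207.0, 149.2] 0.86 [ 0.5552 -0.412   0.003 ]
housing_1 [280.4, 153.3] 0.66 [ 0.5553 -0.3085  0.003 ]
jaw_grip [532.3, 104.8] 0.65 [0.4438 0.0016 0.08  ]
jaw_grip [527.5, 213.0] 0.22 [0.5871 0.0345 0.08  ]
brush_grip [429.1, 87.8] 0.7 [ 0.456  -0.1782  0.168 ]
pot [383.5, 89.0] 0.89 [ 0.4575 -0.179   0.    ]
pot [532.7, 102.5] 0.46 [0.4339 0.0674 0.    ]
tape [396.4, 164.5] [392.6, 259.7]
spray_can [397.5, 164.2] [240.6, 304.9]
mug [195.7, 187.5] [443.8, 236.1]
```

View pics/w24.png

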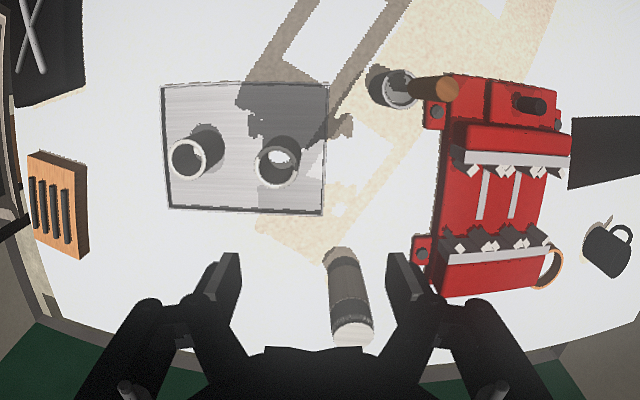

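View pics/s24.png

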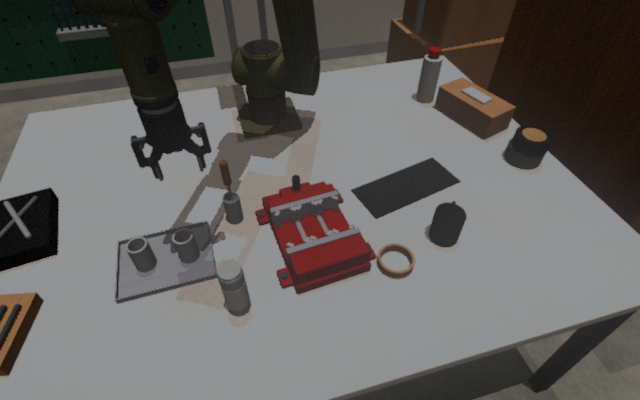

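View pics/t24.png

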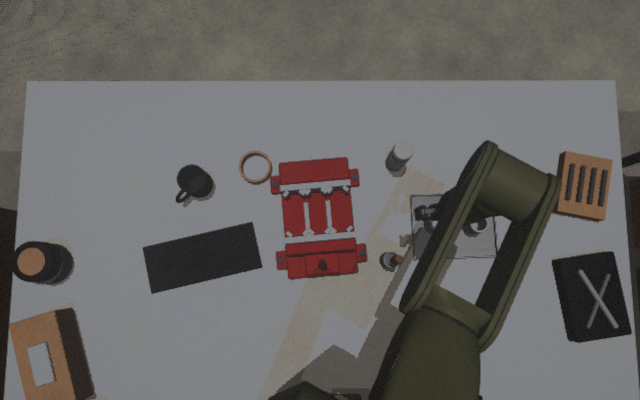

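```bash
python3 - <<'E'
from h import *
np.set_printoptions(precision=4,suppress=True)
s,r=wdet(['housing_1','jaw_grip','brush_grip'])
print(s['t'],s['eef_pos'],np.abs(s['joint_velocities']).max().round(3),s['force'])
for c,z in [('housing_1',.003),('jaw_grip',.08),('brush_grip',.168)]:
  for u,cf in r[c]: print(c,u,cf,wz(u,s,z))
arm.job_done()
E
```

```text
50.45 [ 0.5527 -0.261   0.2861] 0.004 [ 0.0129 -1.4041 -0.262 ]
housing_1 [277.1, 159.0] 0.93 [ 0.5573 -0.3079  0.003 ]
jaw_grip [533.6, 108.9] 0.78 [0.4441 0.0051 0.08  ]
brush_grip [428.5, 92.8] 0.66 [ 0.4568 -0.1773  0.168 ]
the job is handed in; nothing more can be done
```

I brushed out the two housings that were on the mat and handed the job in at about 50 s; no verdict is reported.

- **Housings:** They stood at the left-hand end and in the middle; the right-hand one was absent.
- **Clamping:** The vice was too far closed to load at the start, so I put the left housing back on the mat and opened the jaw first. Both housings then went into the outer vees, left one in vee_a and middle one in vee_c. I closed the jaw until it stalled at about 20 N. The post read as fully closed afterwards. The gap between the tooth tips put it about 2 mm open, inside the 4 mm limit.
- **Brushing:** I brushed the left housing first, then the middle one: down, about 55 mm up, and down again. The wrist force showed the brush touching the floor on each down stroke.
- **Finish:** The brush is back in its pot, the jaw is open to about 64 mm, and both housings stand in the tray.

**Last checks:**
- The last pictures showed both housings upright in the tray, the brush upright in its pot and the gripper clear of everything.
- In the final network query, taken just before handing in, only one of the two housings was reported. Both had been reported 0.7 s earlier.
- The mug, tape and spray can looked unmoved. The top-camera network put the tape on the spray can, which I took as a false detection because the other views showed the tape in place.
- I saw no housing knocked aside during the run.

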